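# Lock off and reload the spool-end marking press

## Robot

A 6-joint arm with a two-finger parallel gripper is mounted at the origin on the work surface. World frame = base frame: x ahead of the robot, y to its left, z up, the work surface at z = 0. Lengths are in m, angles in degrees, forces in N, time in s.
With the tool pointing down it reaches from about 0.2 to 0.875 m from the base axis. Payload 3.4 kg.
Tool frame: the origin (TCP) lies at the very end of the fingers, on their centre line; the grasp point (between the pads) lies 19 mm behind it; z points along the fingers, y is the line along which they close (so a half turn about z gives the same grasp; the last joint's range is limited). The gripper opens to 94 mm and grips with 3 to 60 N. Pads are 16 mm wide; open, the fingers measure 119 mm over their backs; the gripper's body (75 mm by 177 mm) begins 78 mm behind the grasp point.
Start: joints at [-75.63, 15.808, 86.224, -0, 77.962, -6.933], TCP at [0.209, -0.536, 0.205] pointing down, gripper open.
Joint ranges: [-165.64, 165.64], [-43.16, 119.46], [12.63, 154.43], [-67.54, 247.53], [6.08, 155.33], [-154.97, 154.97]. Speed limits (degrees/s): [147.25, 147.25, 180, 180, 180, 180].

## Interface

Orientations are given as [roll, pitch, yaw] about the fixed x, y, z axes, in that order (R = Rz(yaw) Ry(pitch) Rx(roll)).
In Python, from cell import sense, vision, order gives the robot as it stands.
- The arm moves only by the tool step_arm, never from a script. Its argument "rows" is text: rows parted by semicolons, each of 7 numbers parted by spaces: the turn, a rotation vector about the tool's x, y, z in degrees, then the shift along the tool's x, y, z in cm, then the opening, from 0 (shut) to 1 (fully open). In form: ax ay az tx ty tz fingers; .... A call has exactly 5 rows; each row is the pose to reach, as a shift and turn from the pose commanded when the call began, along the tool's axes at that moment; what a row does not reach only later rows make up. A row lasts 1/10 s, in which the tool goes at most 50 mm and 8.59 degrees, less where a joint would pass 70% of its speed; a pose out of reach is approached as far as the arm can. A call with a gripper value outside its range is refused whole. The fingers move at their own pace and stop on an object; the grip force is fixed at half the most. Time passes only in rows, so rows that repeat a pose let the fingers close, or fill a call up. It gives the time, the measured TCP pose, the force, the opening and the grip force at its end, in the units of the state.
- sense(): the state, without advancing time (a new reading comes with each control period).
- vision.capture(name): name is "side" or "top"; returns (picture, depth): 384x512x3 uint8, red, green, blue; 384x512 float32, m along the optical axis (not along the pixel's ray), 0 where there is no reading.
- vision.camera_info(name): a dict with "intrinsics" (3x3 intrinsics, pixels), "R" (3x3) and "t" (3): a world point X has camera coordinates R X + t. Camera axes: x right, y down, z forward; pixel columns grow to the right and rows downward; lengths in m; the calibration is good to about 2 mm. A picture is of the moment at which its call begins. camera_info takes no time and is no camera call.
- order.sign_off(): hands the job in; it is judged then, once.
The state is a dict: "time_s": time; "qpos": joint angles; "qd": joint speeds; "tau": joint torques, N m; "eef_pos": TCP position; "tcp_rot": TCP orientation; "contact_force": force on the tool from outside, world axes, zero at the start; "moment": the same for the moment, N m; "finger_gap": finger opening in m; "gripper_force": force on a finger pad.
Only numpy, scipy, OpenCV 4.12 (cv2) and the standard library are available. Lean on these libraries where they do the work, as an engineer would, in place of code of your own. Each camera call takes 0.05 s, during which the arm holds its last target. There are 200 camera calls.

## Task

Get the spool-end marking press ready for the next shift. First switch it off: swing the red isolator handle right round to its off stop so that its padlock hole lines up with the one in the fixed tab; only then draw the die shuttle out to its stop by the black knob. Take the finished, red-printed ends out of it into the wooden crate, lay every plain blank from the bench flat and fully down in a cavity of its own outline, push the shuttle back fully home under the press, and leave the three thread spools standing where they are.

Things in the scene. Friction and masses are not known exactly. Their poses are not given: they have to be found in the camera images.
- isolator (a joint): Main isolator of the press: red rotary handle on the flat top of a grey box (150 x 150 x 105 mm high) with a yellow plate. Angle of the handle about its upright axis, rad: 0 = on, grows anticlockwise seen from above to the stop at 1.571 = off. It stays where it is left; turning takes about 0.2 N m (about 3 N at the grip).
- hub (a point): Axis of the isolator handle, near the height of its top (this point is 140 mm above the bench); the frame is the box's: at on the handle points from here along the frame's +y, at off along its -x. The box's top is 35 mm lower; nothing on the box but the hub (54 mm across) and the handle rises above it by more than 15 mm.
- handle_grip (a point): Grip of the isolator handle, 72 mm from its axis: a bar 18 mm wide, 30 mm high (from 125 to 155 mm above the bench), running radially from the hub to 92 mm from the axis; this point is half-way up it. Frame x points outward along the bar, z up.
- hasp_handle (a point): Padlock hole (10 mm) in the handle's red ear, 47 mm from the axis on the side opposite the grip.
- hasp_fixed (a point): Padlock hole (10 mm) in the fixed steel tab on the box, 6 mm below the ear's; the ear's hole is over it only when the handle is at its off stop.
- shuttle (a joint): Die shuttle of the green press: aluminium plate 200 x 200 mm, its top 60 mm above the bench, on straight guide rails (their tops at 56 mm). Travel in m: 0 = fully home under the ram plate (as at the start), grows to its stop at 0.22 = fully out at the load station. It stays where it is left; moving it takes about 5 N, more if fast.
- knob (a point): Black upright pull knob of the shuttle, a cylinder 26 mm across from 64 to 116 mm above the bench; this point is on its axis at 93 mm. Frame: z up, +y is the straight way home, -y is the way out (so knob +y from the load station leads under the press). It stands 170 mm from the shuttle's centre on a flat steel tongue (top at 56 mm); when home its axis is 85 mm short of the ram plate.
- nest_round1 (a point): Die cavity in the shuttle, round, 65 mm across for the 60 mm round ends; 5 mm deep. This point is the centre of its mouth, level with the shuttle's top; it travels with the shuttle. Frame z up. The four cavities are 95 mm apart in a square. An end that is seated has its centre 3 mm above this point and stands 11 mm proud. Under the ram plate (190 x 170 mm, 24 mm above the shuttle's top) it cannot be reached.
- nest_round2 (a point): Die cavity in the shuttle, round, 65 mm across for the 60 mm round ends; 5 mm deep. This point is the centre of its mouth, level with the shuttle's top; it travels with the shuttle. Frame z up. The four cavities are 95 mm apart in a square. An end that is seated has its centre 3 mm above this point and stands 11 mm proud. Under the ram plate (190 x 170 mm, 24 mm above the shuttle's top) it cannot be reached.
- nest_square1 (a point): Die cavity in the shuttle, square, 59 mm for the 54 mm square ends, sides along the frame's x and y; 5 mm deep. This point is the centre of its mouth, level with the shuttle's top; it travels with the shuttle. Frame z up. The four cavities are 95 mm apart in a square. An end that is seated has its centre 3 mm above this point and stands 11 mm proud. Under the ram plate (190 x 170 mm, 24 mm above the shuttle's top) it cannot be reached.
- nest_square2 (a point): Die cavity in the shuttle, square, 59 mm for the 54 mm square ends, sides along the frame's x and y; 5 mm deep. This point is the centre of its mouth, level with the shuttle's top; it travels with the shuttle. Frame z up. The four cavities are 95 mm apart in a square. An end that is seated has its centre 3 mm above this point and stands 11 mm proud. Under the ram plate (190 x 170 mm, 24 mm above the shuttle's top) it cannot be reached.
- blank_round1_c (a point): Fresh spool end, plain beech with a small bore, lying on the bench at the start: round disc 60 mm across, 16 mm thick, both edges bevelled (1.5 mm inward over the last 3 mm of thickness), 40 g. This point is its centre, half-way through its thickness; z is across its thickness. May be absent.
- blank_round2_c (a point): Fresh spool end, plain beech with a small bore, lying on the bench at the start: round disc 60 mm across, 16 mm thick, both edges bevelled (1.5 mm inward over the last 3 mm of thickness), 40 g. This point is its centre, half-way through its thickness; z is across its thickness. May be absent.
- blank_square1_c (a point): Fresh spool end, plain beech with a small bore, lying on the bench at the start: square 54 x 54 mm, sides along the frame's x and y, 16 mm thick, both edges bevelled (1.5 mm inward over the last 3 mm of thickness), 40 g. This point is its centre, half-way through its thickness; z is across its thickness. May be absent.
- blank_square2_c (a point): Fresh spool end, plain beech with a small bore, lying on the bench at the start: square 54 x 54 mm, sides along the frame's x and y, 16 mm thick, both edges bevelled (1.5 mm inward over the last 3 mm of thickness), 40 g. This point is its centre, half-way through its thickness; z is across its thickness. May be absent.
- marked_round1_c (a point): Finished spool end, beech with red rings printed on both faces, lying in a cavity of its outline at the start: round disc 60 mm across, 16 mm thick, both edges bevelled (1.5 mm inward over the last 3 mm of thickness), 40 g. This point is its centre, half-way through its thickness; z is across its thickness. May be absent.
- marked_round2_c (a point): Finished spool end, beech with red rings printed on both faces, lying in a cavity of its outline at the start: round disc 60 mm across, 16 mm thick, both edges bevelled (1.5 mm inward over the last 3 mm of thickness), 40 g. This point is its centre, half-way through its thickness; z is across its thickness. May be absent.
- marked_square1_c (a point): Finished spool end, beech with red rings printed on both faces, lying in a cavity of its outline at the start: square 54 x 54 mm, sides along the frame's x and y, 16 mm thick, both edges bevelled (1.5 mm inward over the last 3 mm of thickness), 40 g. This point is its centre, half-way through its thickness; z is across its thickness. May be absent.
- marked_square2_c (a point): Finished spool end, beech with red rings printed on both faces, lying in a cavity of its outline at the start: square 54 x 54 mm, sides along the frame's x and y, 16 mm thick, both edges bevelled (1.5 mm inward over the last 3 mm of thickness), 40 g. This point is its centre, half-way through its thickness; z is across its thickness. May be absent.
- crate: Low pale wooden crate lined with grey felt for finished ends, fixed: 150 (frame x) x 210 (frame y) mm outside, 35 mm high, walls and floor 6 mm; origin under its centre.
- spool1: Bystander: standing wooden spool of red thread, 64 mm across, 70 mm high; origin at the centre of its foot.
- spool2: Bystander: standing wooden spool of blue-grey thread, 68 mm across, 78 mm high; origin at the centre of its foot.
- spool3: Bystander: standing wooden spool of plum thread, 52 mm across, 62 mm high; origin at the centre of its foot.
Things that resemble listed ones, but are neither listed nor needed, are in the scene too. What is shaped like the part that bears blank_round1_c but purple or turquoise is not meant.

How it is judged:
By the outcome, as a careful person would: the job done as asked, in the order asked, and still so for the second after the job is handed in, with the robot touching nothing.
Of blank_round1, blank_round2, blank_square1, blank_square2 only 2 to 4 are there at a start; the rules pass over those that are not, and their reading is None.
Of marked_round1, marked_round2, marked_square1, marked_square2 only 2 to 3 are there at a start; the rules pass over those that are not, and their reading is None.
At some moment in a run one of blank_round1, blank_round2, blank_square1, blank_square2 may be knocked a few centimetres aside while the robot is not near it.
Once in a run the grip may slacken for a moment while it holds something.
It also fails if it takes over 210 s, if anything falls off the work surface, if the arm or the gripper's body presses on something with over 40 N, if the wrist force passes 120 N, or if a joint passes its speed limit or range.

## Working session

There is one attempt and no reset: what is moved stays moved. The work goes in short steps, Python scripts to look and compute and a tool call to move; the robot and the scene stay as the last step left them, time stands still between calls to the robot, and variables do not carry over. Pictures are saved under pics/ and viewed, at most 14 in all, crops included, and the job is handed in when it is done.

Besides the shell and the picture viewer there is one more tool, called after "Emit:" by a JSON object that holds its "method" and its "body". step_arm: Moves the arm, as the interface text tells. Its arguments: {"type":"object","properties":{"rows":{"type":"string"}},"required":["rows"]}

```bash
ls; mkdir -p pics
python3 - <<'E'
from cell import sense, vision, order
import cv2,numpy as np
for n in("top","side"):
    p,d=vision.capture(n); cv2.imwrite(f"pics/{n}0.png",p[:,:,::-1]); np.savez(f"{n}0.npz",p=p,d=d)
    c=vision.camera_info(n); R=np.array(c["R"]);print(n,c["intrinsics"],-R.T@np.array(c["t"]),R.round(3).tolist())
print(sense())
E
```

```text
pics
top [[420.2769495    0.         261.87095228]
 [  0.         420.2769495  187.61788229]
 [  0.           0.           1.        ]] [0.30519181 0.01174189 1.35677952] [[-0.002, -1.0, -0.004], [-0.984, 0.003, -0.177], [0.177, 0.004, -0.984]]
side [[458.98251806   0.         249.36000269]
 [  0.         458.98251806 185.955548  ]
 [  0.           0.           1.        ]] [ 0.499006   -0.90571036  1.01893755] [[1.0, -0.007, 0.007], [0.0, -0.703, -0.711], [0.01, 0.711, -0.703]]
{'time_s': 0.1, 'qpos': array([-7.56295570e+01,  1.58433476e+01,  8.62866479e+01, -1.04931455e-03,
        7.79622676e+01, -6.93127788e+00]), 'qd': array([ 0.1027969 , -0.12491142, -0.23604844, -0.03728028, -0.00940545,
        0.02993563]), 'tau': array([ 1.73190409e-03, -4.05454946e+01, -2.37780529e+01,  7.01830653e-02,
        2.98798503e-02, -4.17730951e-05]), 'eef_pos': array([ 0.20876244, -0.53522473,  0.20470689]), 'tcp_rot': array([-1.79908287e+02, -1.01158032e-02,  2.13019325e+01]), 'contact_force': array([-0.16492459, -0.40891656, -0.94168322]), 'moment': array([-0.00855241,  0.02831948,  0.00215011]), 'gripper_force': 0.0, 'finger_gap': 0.09407103993053283}
```

View pics/top0.png

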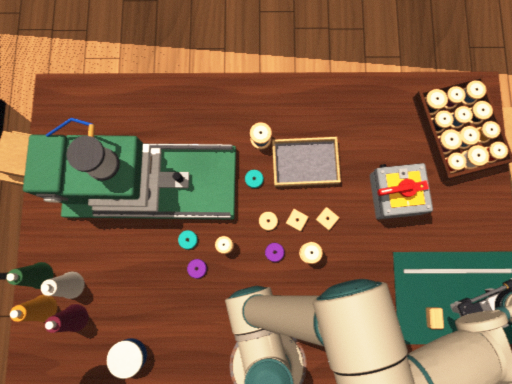

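View pics/side0.png

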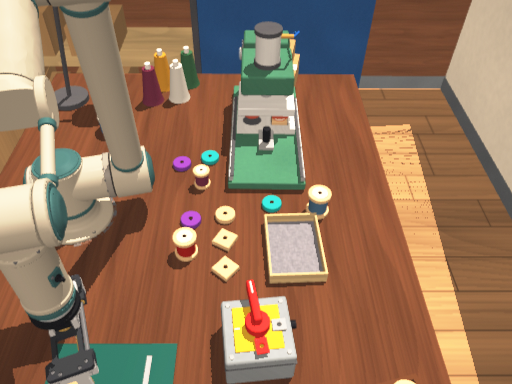

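The top view shows the isolator at (404,190), knob at (180,178), crate at (307,162), a round blank at (268,221) and square blanks at (297,219) and (328,218). In the side view the handle points away from the camera (+y) with the fixed tab on its right. The marked ends are hidden under the ram.

```bash
cat > h.py <<'E'
import numpy as np, cv2
from cell import sense, vision, order
from scipy.spatial.transform import Rotation as Ro
def cap(n,save=None):
    p,d=vision.capture(n)
    if save: cv2.imwrite(f"pics/{save}.png",p[:,:,::-1])
    return p,d
def cloud(n,d):
    c=vision.camera_info(n);K=np.array(c["intrinsics"]);R=np.array(c["R"]);t=np.array(c["t"])
    v,u=np.mgrid[:d.shape[0],:d.shape[1]]
    X=np.stack([(u-K[0,2])/K[0,0]*d,(v-K[1,2])/K[1,1]*d,d],-1)
    X=(X-t)@R; X[d==0]=np.nan
    return X
def proj(n,X):
    c=vision.camera_info(n);K=np.array(c["intrinsics"])
    q=K@(np.array(c["R"])@np.array(X)+np.array(c["t"]));return q[:2]/q[2]
def go(x,y,z,yaw,cur=None):
    "shift (cm, tool axes) and turn (deg) from the present pose to a tool-down pose; yaw = world angle of tool x"
    s=sense(); p,r=(s["eef_pos"],s["tcp_rot"]) if cur is None else ((cur[:3]),[180,0,cur[3]])
    R=Ro.from_euler("xyz",r,degrees=True); T=Ro.from_euler("xyz",[180,0,yaw],degrees=True)
    rv=(R.inv()*T).as_rotvec(degrees=True); t=R.inv().apply(np.array([x,y,z])-p)*100
    print("turn",rv.round(1),"shift",t.round(2)); return (x,y,z,yaw)
E
python3 - <<'E'
from h import *
for n in("top","side"):
    f=np.load(n+"0.npz");p=f["p"].astype(int);d=f["d"];X=cloud(n,d)
    r,g,b=p[...,0],p[...,1],p[...,2];x,y,z=X[...,0],X[...,1],X[...,2]
    with np.errstate(all="ignore"):
        red=(r>150)&(g<80)&(b<80)&(z>.118)&(z<.17)&(y<-.2)
    P=X[red];print(n,"red",len(P),P[:,:2].min(0),P[:,:2].max(0),np.median(P[:,2]))
    c,s,a=cv2.minAreaRect(P[:,:2].astype(np.float32));print(c,s,a)
    beech=(r>180)&(g>150)&(b>80)&(b<190)&(z<.03)&(z>.008)
    k,L,st,ce=cv2.connectedComponentsWithStats(beech.astype(np.uint8))
    for i in range(1,k):
        if st[i,4]>60:
            Q=X[L==i];print("beech",ce[i].round(),st[i,4],np.nanmedian(Q,0).round(4),cv2.minAreaRect(Q[:,:2].astype(np.float32)))
    dark=(r<60)&(g<60)&(b<60)&(z>.105)&(z<.125)&(y>.1)&(y<.3)&(x>.2)
    P=X[dark];print("knob top",len(P),np.median(P,0),P.min(0),P.max(0)) if len(P) else None
    # yellow box / grey top
    box=(z>.098)&(z<.112)&(y<-.2)&(x>.2)&(x<.65); box=cv2.morphologyEx(box.astype(np.uint8),cv2.MORPH_OPEN,np.ones((3,3)))>0
    P=X[box&~red];print("box",len(P),cv2.minAreaRect(P[:,:2].astype(np.float32)))
    sil=(z>.05)&(z<.07)&(y>.0)&(y<.5)&(x>.2)
    P=X[sil];print("shut",len(P),P.min(0),P.max(0))
    a=cv2.resize(p.astype(np.uint8)[:,:,::-1],None,fx=3,fy=3,interpolation=cv2.INTER_CUBIC)
    if n=="top": A=np.hstack([a[390:690,90:750][:, :400],a[430:730,1080:1320]])
    else: A2=a[810:1140,620:950]; B=a[270:600,650:950]
A=cv2.copyMakeBorder(A,0,30,0,0,cv2.BORDER_CONSTANT);W=np.hstack([A2,B]);W=cv2.resize(W,(640,330))
cv2.imwrite("pics/z0.png",cv2.resize(np.vstack([A,W[:, :640]]),(640,600)))
E
```

```text
top red 375 [ 0.49890206 -0.47677039] [ 0.54900296 -0.32273097] 0.13989666004978793
(0.524267852306366, -0.39985522627830505) (0.15361690521240234, 0.050115279853343964) 88.58011627197266
beech [327. 218.] 265 [ 0.4464 -0.191   0.0163] ((0.4468720555305481, -0.19155319035053253), (0.05267845466732979, 0.05331617221236229), 48.680362701416016)
beech [297. 219.] 270 [ 0.4429 -0.0937  0.0163] ((0.442338228225708, -0.09385870397090912), (0.052978646010160446, 0.05363180860877037), 61.85325622558594)
beech [268. 220.] 257 [ 0.4401 -0.0024  0.0159] ((0.4390578866004944, -0.0010273363441228867), (0.05448656901717186, 0.05500444397330284), 89.79090881347656)
knob top 46 [0.56398109 0.27411202 0.1157141 ] [0.55447999 0.26337877 0.1076399 ] [0.57651775 0.28369189 0.12098093]
box 1505 ((0.5250236988067627, -0.4131651222705841), (0.1498640775680542, 0.1511225402355194), 5.885360240936279)
shut 2286 [0.33824018 0.02858769 0.05000321] [0.68389696 0.49943187 0.06951824]
side red 843 [ 0.49921381 -0.48058008] [ 0.54791142 -0.32752473] 0.13845438815922878
(0.5237452387809753, -0.4041685163974762) (0.
[... 295 characters left out ...]
7140999), (0.05597396939992905, 0.05859402194619179), 0.9745834469795227)
beech [225. 239.] 102 [ 0.4415 -0.1064  0.0164] ((0.4429491460323334, -0.09667052328586578), (0.05486097186803818, 0.054849859327077866), 60.162593841552734)
beech [225. 269.] 102 [ 0.4478 -0.2031  0.0161] ((0.44706839323043823, -0.19334419071674347), (0.0543087013065815, 0.05344974994659424), 49.68294906616211)
knob top 37 [0.56651265 0.26659624 0.11412582] [0.55689913 0.26049145 0.10598813] [0.57622272 0.27649959 0.12091827]
box 3103 ((0.5252645015716553, -0.4159020781517029), (0.14990851283073425, 0.15214252471923828), 5.665273189544678)
shut 1764 [0.33882279 0.00040974 0.05003073] [0.73706735 0.49837231 0.0699922 ]
```

View pics/z0.png

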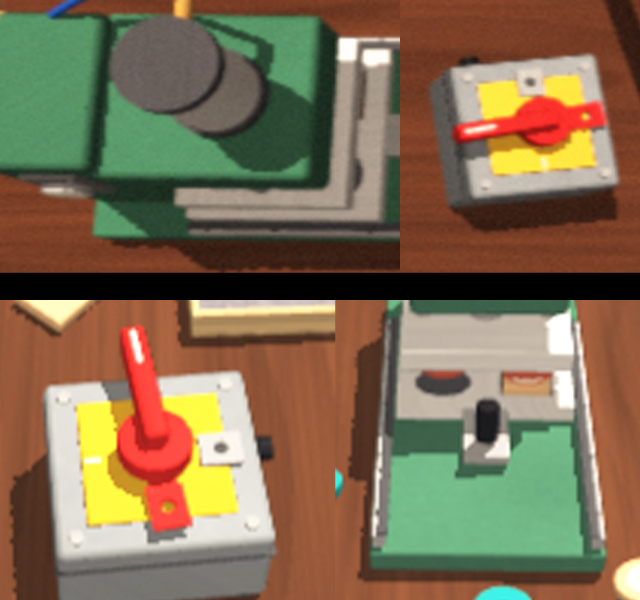

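```bash
cat >> h.py <<'E'
def chain(*W):
    c=None
    for w in W: c=go(*w,cur=c)
E
python3 - <<'E'
from h import *
f=np.load("top0.npz");p=f["p"].astype(int);X=cloud("top",f["d"]);x,y,z=X[...,0],X[...,1],X[...,2]
r,g,b=p[...,0],p[...,1],p[...,2]
for lo,hi in((.50,.52),(.6,.72),(.4,.5)):
    m=(z>.049)&(z<.063)&(y>.14)&(y<.26)&(x>lo)&(x<hi);P=X[m]
    if len(P)>20:
        for ys in np.arange(.15,.26,.03):
            q=P[abs(P[:,1]-ys)<.01]; print(lo,ys,len(q),q[:,0].min().round(4) if len(q) else None,q[:,0].max().round(4)if len(q) else None)
green=(g>r+25)&(g>b+10)&(y>.1)&(y<.3)&(x>.4)&(x<.75)&(z<.06)
k,L,st,ce=cv2.connectedComponentsWithStats(green.astype(np.uint8));i=1+st[1:,4].argmax();Q=X[L==i]
print("green",np.median(Q[:,2]),cv2.minAreaRect(Q[:,:2].astype(np.float32)),Q.min(0),Q.max(0))
# crate
m=(z>.028)&(z<.042)&(y<.02)&(y>-.3)&(x>.5)&(x<.8);m=cv2.morphologyEx(m.astype(np.uint8),cv2.MORPH_OPEN,np.ones((2,2)))
P=X[m>0];print("crate",cv2.minAreaRect(P[:,:2].astype(np.float32)))
chain((.36,-.44,.2,58),(.518,-.344,.2,95.8),(.518,-.344,.125,95.8))
E
```

```text
0.6 0.15 30 0.6669 0.6828
0.6 0.18 33 0.6673 0.6826
0.6 0.21 30 0.6666 0.6827
0.6 0.24 32 0.6683 0.6829
0.4 0.15 31 0.4492 0.4625
0.4 0.18 27 0.4494 0.462
0.4 0.21 33 0.4492 0.4623
0.4 0.24 31 0.4496 0.4622
green 0.034110233281888974 ((0.5629633069038391, 0.20217202603816986), (0.2353595793247223, 0.1954682171344757), 0.04596351087093353) [0.44535631 0.10451563 0.01145066] [0.68071919 0.29999101 0.04296415]
crate ((0.6341183185577393, -0.13015948235988617), (0.15562964975833893, 0.21719062328338623), 2.4796082973480225)
turn [ -0.1  -0.  -36.7] shift [17.55 -3.38  0.48]
turn [ -0.    0.  -37.8] shift [16.51  8.31  0.  ]
turn [0. 0. 0.] shift [ 0.  -0.   7.5]
```

Emit:
{"method": "step_arm", "body": {"rows": "0 0 -8 3.5 -0.7 0 0.5; 0 0 -15 7 -1.4 0.2 0.5; 0 0 -22 10.5 -2 0.3 0.5; 0 0 -29 14 -2.7 0.4 0.5; 0 0 -36.7 17.5 -3.4 0.5 0.5"}}

```text
time_s: 0.6
eef_pos: [0.3605, -0.4394, 0.2]
tcp_rot: [-180.0, -0.0, 58.3]
contact_force: [0.2, -0.1, 0.4]
finger_gap: 0.0573
gripper_force: 0.0
```

Emit:
{"method": "step_arm", "body": {"rows": "0 0 -8 3.3 1.7 0 0.5; 0 0 -15 6.6 3.3 0 0.5; 0 0 -22 9.9 5 0 0.5; 0 0 -30 13.2 6.6 0 0.5; 0 0 -37.8 16.5 8.3 0 0.5"}}

```text
time_s: 1.1
eef_pos: [0.5183, -0.3433, 0.2]
tcp_rot: [-180.0, -0.0, 96.1]
contact_force: [1.6, -0.7, 0.5]
finger_gap: 0.0468
gripper_force: 0.0
```

Run:
```python
from h import *
cap("side","s1")
chain((.518,-.344,.125,95.8))
```

```text
turn [ 0.3 -0.2  0.7] shift [-0.36 -0.64  7.47]
```

View pics/s1.png

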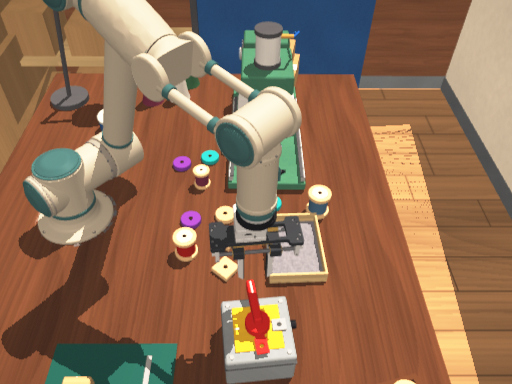

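The gripper stands over the handle's grip, near (255,240), and nothing has been disturbed. Next I go down and grip it.

Emit:
{"method": "step_arm", "body": {"rows": "0 0 0 0 0 0 0.5; 0 0 0 0 0 2 0.5; 0 0 0 0 0 5 0.5; 0 0 0 0 0 7.5 0.5; 0 0 0 0 0 7.5 0.5"}}

```text
time_s: 1.65
eef_pos: [0.5139, -0.3434, 0.1217]
tcp_rot: [-179.6, -0.3, 95.7]
contact_force: [-0.1, 0.1, 0.2]
finger_gap: 0.0472
gripper_force: 0.0
```

Emit:
{"method": "step_arm", "body": {"rows": "0 0 0 0 0 0 0.1; 0 0 0 0 0 0 0.1; 0 0 0 0 0 0 0.1; 0 0 0 0 0 0 0.1; 0 0 0 0 0 0 0.1"}}

```text
time_s: 2.15
eef_pos: [0.5173, -0.345, 0.1268]
tcp_rot: [180.0, 0.1, 95.8]
contact_force: [-2.9, 0.8, 5.8]
finger_gap: 0.0179
gripper_force: 30.0
```

Emit:
{"method": "step_arm", "body": {"rows": "0 0 -8 -0.07 -1 0 0.1; 0 0 -16 -0.28 -1.98 0 0.1; 0 0 -24 -0.62 -2.93 0 0.1; 0 0 -32 -1.09 -3.82 0 0.1; 0 0 -40 -1.68 -4.63 0 0.1"}}

```text
time_s: 2.65
eef_pos: [0.4734, -0.3663, 0.1268]
tcp_rot: [180.0, 0.1, 136.1]
contact_force: [-0.2, 0.5, 3.5]
finger_gap: 0.0179
gripper_force: 30.0
```

Emit:
{"method": "step_arm", "body": {"rows": "0 0 -8 -0.07 -1 0 0.1; 0 0 -16 -0.28 -1.98 0 0.1; 0 0 -24 -0.62 -2.93 0 0.1; 0 0 -32 -1.09 -3.82 0 0.1; 0 0 -40 -1.68 -4.63 0 0.1"}}

```text
time_s: 3.15
eef_pos: [0.4534, -0.4112, 0.1268]
tcp_rot: [-180.0, 0.1, 176.1]
contact_force: [0.2, 1.7, 3.9]
finger_gap: 0.0182
gripper_force: 30.0
```

Emit:
{"method": "step_arm", "body": {"rows": "0 0 -4 -0.02 -0.5 0 0.1; 0 0 -8 -0.07 -1 0 0.1; 0 0 -11 -0.13 -1.37 0 0.1; 0 0 -12 -0.16 -1.5 0 0.1; 0 0 -12 -0.16 -1.5 0 0.1"}}

```text
time_s: 3.65
eef_pos: [0.4538, -0.4234, 0.1267]
tcp_rot: [179.8, 0.1, -172.3]
contact_force: [-1.4, 5.7, 7.2]
finger_gap: 0.018
gripper_force: 30.4
```

Emit:
{"method": "step_arm", "body": {"rows": "0 0 0 0 -0.1 0 0.1; 0 0 0 0 -0.2 0 0.1; 0 0 0 0 -0.3 0 0.1; 0 0 0 0 -0.3 0 0.1; 0 0 0 0 -0.3 0 0.1"}}

```text
time_s: 4.15
eef_pos: [0.4538, -0.4234, 0.1266]
tcp_rot: [179.5, 0.1, -172.3]
contact_force: [-1.9, 11.7, 10.9]
finger_gap: 0.018
gripper_force: 30.3
```

Emit:
{"method": "step_arm", "body": {"rows": "0 0 0 0 0.15 0 0.1; 0 0 0 0 0.3 0 0.4; 0 0 0 0 0.3 0 0.5; 0 0 0 0 0.3 0 0.5; 0 0 0 0 0.3 0 0.5"}}

```text
time_s: 4.65
eef_pos: [0.4535, -0.4264, 0.1253]
tcp_rot: [-180.0, 0.0, -172.2]
contact_force: [0.1, -0.6, -0.4]
finger_gap: 0.0452
gripper_force: 0.0
```

Emit:
{"method": "step_arm", "body": {"rows": "0 0 0 0 0 -2 0.5; 0 0 0 0 0 -5 0.5; 0 0 0 0 0 -9 0.5; 0 0 0 0 0 -13 0.5; 0 0 0 0 0 -13 0.5"}}

```text
time_s: 5.15
eef_pos: [0.4555, -0.4288, 0.2618]
tcp_rot: [-179.4, 0.4, -172.2]
contact_force: [-0.2, -0.2, -0.1]
finger_gap: 0.0469
gripper_force: 0.0
```

Run:
```python
from h import *
p,d=cap("side"); X=cloud("side",d);q=p.astype(int);r,g,b=q[...,0],q[...,1],q[...,2];x,y,z=X[...,0],X[...,1],X[...,2]
red=(r>150)&(g<80)&(b<80)&(z>.118)&(z<.17)&(y<-.25)&(x>.35);P=X[red];print(cv2.minAreaRect(P[:,:2].astype(np.float32)),P.min(0),P.max(0))
cv2.imwrite("pics/iso1.png",cv2.resize(p[280:384,190:320,::-1],None,fx=4,fy=4,interpolation=cv2.INTER_CUBIC))
chain((.45,-.2,.27,150),(.54,.05,.27,120),(.566,.2735,.2,90),(.566,.2735,.078,90))
```

```text
((0.5110632181167603, -0.4168544411659241), (0.05078649893403053, 0.15104538202285767), 83.04634094238281) [ 0.43460198 -0.44403935  0.11800063] [ 0.58675535 -0.39245096  0.16073109]
turn [-0.3  0.3 37.8] shift [-2.64 22.61 -1.26]
turn [ 0. -0. 30.] shift [ 4.71 26.15  0.  ]
turn [-0. -0. 30.] shift [18.06 13.43  7.  ]
turn [0. 0. 0.] shift [ 0.  -0.  12.2]
```

View pics/iso1.png

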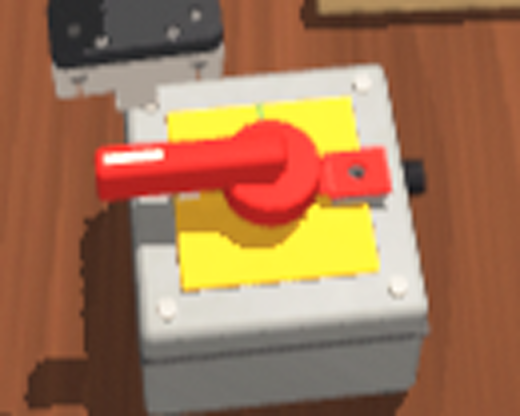

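The padlock holes line up, with the ear over the tab at crop (357,172). The force rose without any motion, so the handle is at its stop. Now to the knob.

Emit:
{"method": "step_arm", "body": {"rows": "0 0 8 -0.5 4 -0.2 0.6; 0 0 15 -1 8.5 -0.5 0.6; 0 0 22 -1.6 13 -0.8 0.6; 0 0 30 -2.1 18 -1.1 0.6; 0 0 37.8 -2.6 22.6 -1.3 0.6"}}

```text
time_s: 5.7
eef_pos: [0.4474, -0.1963, 0.2668]
tcp_rot: [180.0, -0.2, 149.6]
contact_force: [0.6, 0.3, -0.4]
finger_gap: 0.0561
gripper_force: 0.0
```

Emit:
{"method": "step_arm", "body": {"rows": "0 0 6 0.9 4.6 0 0.6; 0 0 12 1.9 9.2 0 0.6; 0 0 18 2.8 14 0 0.6; 0 0 24 3.8 19 0 0.6; 0 0 30 4.7 23.5 0 0.6"}}

```text
time_s: 6.2
eef_pos: [0.5248, 0.0306, 0.2668]
tcp_rot: [-179.9, -0.1, 119.8]
contact_force: [0.4, 0.3, -0.8]
finger_gap: 0.0565
gripper_force: 0.0
```

Run:
```python
from h import *
s=sense();print(s["eef_pos"],s["tcp_rot"],s["qpos"])
chain((.566,.2735,.2,90),(.566,.2735,.078,90))
```

```text
[0.5248072  0.03061398 0.26678418] [-1.79882540e+02 -7.24483159e-02  1.19759255e+02] [-4.24331555e+00  9.92579584e+00  8.55012961e+01 -5.65051546e-03
  8.47107988e+01 -3.40021170e+01]
turn [-0.1 -0.  29.8] shift [19.03 15.65  6.67]
turn [0. 0. 0.] shift [ 0.  -0.  12.2]
```

Emit:
{"method": "step_arm", "body": {"rows": "0 0 6 3.4 2.8 1.3 0.6; 0 0 12 6.9 5.6 2.7 0.6; 0 0 18 10.3 8.5 4 0.6; 0 0 24 13.8 11.3 5.3 0.6; 0 0 29.8 17.2 14.1 6.7 0.6"}}

```text
time_s: 6.7
eef_pos: [0.5606, 0.2496, 0.1991]
tcp_rot: [-179.9, 0.1, 90.0]
contact_force: [0.2, 0.5, 0.5]
finger_gap: 0.0565
gripper_force: 0.0
```

Emit:
{"method": "step_arm", "body": {"rows": "0 0 0 2.35 0.4 0 0.6; 0 0 0 2.35 0.4 0 0.6; 0 0 0 2.35 0.4 4 0.6; 0 0 0 2.35 0.4 4 0.6; 0 0 0 2.35 0.4 4 0.6"}}

```text
time_s: 7.2
eef_pos: [0.5644, 0.2702, 0.1605]
tcp_rot: [-179.8, 0.1, 90.2]
contact_force: [0.2, -0.4, 0.1]
finger_gap: 0.0568
gripper_force: 0.0
```

Run:
```python
from h import *
p,d=cap("side"); p2,d2=cap("top")
chain((.566,.2735,.078,90)); print(sense()["eef_pos"])
A=cv2.resize(p[60:180,200:330,::-1],(390,360));B=cv2.resize(p2[100:230,120:250,::-1],(390,390))[:360]
cv2.imwrite("pics/kn.png",np.hstack([A,B]))
```

```text
turn [ 0.1 -0.   0.1] shift [ 0.26 -0.02  8.47]
[0.56601234 0.27087945 0.16273123]
```

View pics/kn.png

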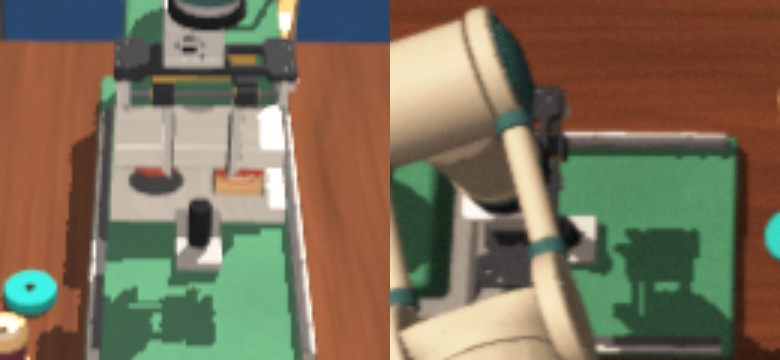

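The fingers straddle the knob, at crop (165–240,130) around (200,220). Next I descend, grip and pull it out.

Emit:
{"method": "step_arm", "body": {"rows": "0 0 0 0.2 0 2 0.6; 0 0 0 0.2 0 4.5 0.6; 0 0 0 0.2 0 7 0.6; 0 0 0 0.2 0 8.2 0.6; 0 0 0 0.2 0 8.2 0.6"}}

```text
time_s: 7.8
eef_pos: [0.5648, 0.2729, 0.0789]
tcp_rot: [-179.9, 0.0, 90.2]
contact_force: [0.3, -0.1, -0.5]
finger_gap: 0.0564
gripper_force: 0.0
```

Emit:
{"method": "step_arm", "body": {"rows": "0 0 0 0 0 0 0.1; 0 0 0 0 0 0 0.1; 0 0 0 0 0 0 0.1; 0 0 0 0 0 0 0.1; 0 0 0 0 0 0 0.1"}}

```text
time_s: 8.3
eef_pos: [0.5669, 0.2737, 0.0804]
tcp_rot: [179.8, -0.0, 90.2]
contact_force: [3.1, -0.1, 2.0]
finger_gap: 0.0254
gripper_force: 30.0
```

Emit:
{"method": "step_arm", "body": {"rows": "0 0 0 -0.5 0 0 0.1; 0 0 0 -1.2 0 0 0.1; 0 0 0 -2 0 0 0.1; 0 0 0 -3 0 0 0.1; 0 0 0 -4 0 0 0.1"}}

```text
time_s: 8.8
eef_pos: [0.5664, 0.2357, 0.0804]
tcp_rot: [179.8, -0.3, 90.2]
contact_force: [1.1, 5.3, 1.2]
finger_gap: 0.0255
gripper_force: 30.0
```

Pulling works at about 5 N. I carry on to the stop.

Emit:
{"method": "step_arm", "body": {"rows": "0 0 0 -1 0 0 0.1; 0 0 0 -2.2 0 0 0.1; 0 0 0 -3.4 0 0 0.1; 0 0 0 -4.6 0 0 0.1; 0 0 0 -5.8 0 0 0.1"}}

```text
time_s: 9.3
eef_pos: [0.5655, 0.1775, 0.0803]
tcp_rot: [180.0, -0.3, 90.2]
contact_force: [-1.1, 6.0, 2.7]
finger_gap: 0.0256
gripper_force: 30.0
```

Emit:
{"method": "step_arm", "body": {"rows": "0 0 0 -1.2 0 0 0.1; 0 0 0 -2.4 0 0 0.1; 0 0 0 -3.6 0 0 0.1; 0 0 0 -4.8 0 0 0.1; 0 0 0 -6 0 0 0.1"}}

```text
time_s: 9.8
eef_pos: [0.5646, 0.1175, 0.0803]
tcp_rot: [-179.9, -0.3, 90.2]
contact_force: [-2.1, 5.1, 5.8]
finger_gap: 0.0255
gripper_force: 30.0
```

Emit:
{"method": "step_arm", "body": {"rows": "0 0 0 -1 0 0 0.1; 0 0 0 -2 0 0 0.1; 0 0 0 -3 0 0 0.1; 0 0 0 -4 0 0 0.1; 0 0 0 -4.8 0 0 0.1"}}

```text
time_s: 10.3
eef_pos: [0.5638, 0.0693, 0.0803]
tcp_rot: [-179.8, -0.2, 90.1]
contact_force: [-5.3, 5.4, 7.5]
finger_gap: 0.0255
gripper_force: 30.0
```

Emit:
{"method": "step_arm", "body": {"rows": "0 0 0 -0.4 0 0 0.1; 0 0 0 -0.8 0 0 0.1; 0 0 0 -1.2 0 0 0.1; 0 0 0 -1.6 0 0 0.1; 0 0 0 -1.8 0 0 0.1"}}

```text
time_s: 10.8
eef_pos: [0.5636, 0.0537, 0.0803]
tcp_rot: [-179.8, -0.5, 90.1]
contact_force: [-4.5, 14.5, 7.0]
finger_gap: 0.0252
gripper_force: 30.0
```

The shuttle has travelled 220 mm and is at its stop (14.5 N). I release it and retreat to look.

Emit:
{"method": "step_arm", "body": {"rows": "0 0 0 0.2 0 0 0.1; 0 0 0 0.2 0 0 0.3; 0 0 0 0.2 0 0 0.6; 0 0 0 0.2 0 0 0.6; 0 0 0 0.2 0 0 0.6"}}

```text
time_s: 11.3
eef_pos: [0.566, 0.0512, 0.0792]
tcp_rot: [-180.0, 0.0, 90.2]
contact_force: [0.7, 0.6, 0.2]
finger_gap: 0.0489
gripper_force: 0.0
```

Emit:
{"method": "step_arm", "body": {"rows": "0 0 0 0 0 -3 0.6; 0 0 0 0 0 -7 0.6; 0 0 0 0 0 -11 0.6; 0 0 0 -3 0 -15 0.6; 0 0 0 -7 0 -17 0.6"}}

```text
time_s: 11.8
eef_pos: [0.5679, -0.0182, 0.2534]
tcp_rot: [179.6, 0.0, 90.4]
contact_force: [1.2, -0.6, 0.0]
finger_gap: 0.0567
gripper_force: 0.0
```

Emit:
{"method": "step_arm", "body": {"rows": "0 0 0 -4 -2 0 0.7; 0 0 0 -8 -4 0 0.7; 0 0 0 -12 -6 0 0.7; 0 0 0 -16 -8 0 0.7; 0 0 0 -20 -10 0 0.7"}}

```text
time_s: 12.3
eef_pos: [0.4659, -0.2205, 0.2495]
tcp_rot: [180.0, 0.0, 90.2]
contact_force: [0.7, 0.6, 0.4]
finger_gap: 0.0657
gripper_force: 0.0
```

Run:
```python
from h import *
p,d=cap("top"); np.savez("top1.npz",p=p,d=d); p2,d2=cap("side"); np.savez("side1.npz",p=p2,d=d2)
A=cv2.resize(p[100:250,100:360,::-1],None,fx=3,fy=3,interpolation=cv2.INTER_CUBIC);cv2.imwrite("pics/sh.png",A)
print(sense()["eef_pos"])
X=cloud("top",d);q=p.astype(int);r,g,b=q[...,0],q[...,1],q[...,2];x,y,z=X[...,0],X[...,1],X[...,2]
m=(z>.066)&(z<.078)&(y>.1)&(y<.34)&(x>.45)&(x<.68)
k,L,st,ce=cv2.connectedComponentsWithStats(cv2.morphologyEx(m.astype(np.uint8),cv2.MORPH_OPEN,np.ones((3,3))))
for i in range(1,k):
    if st[i,4]>40: Q=X[L==i];print("end",ce[i].round(),st[i,4],np.nanmedian(Q,0).round(4),cv2.minAreaRect(Q[:,:2].astype(np.float32)))
```

```text
[ 0.46466233 -0.22360126  0.24931934]
end [181. 164.] 260 [0.6124 0.2729 0.0714] ((0.6117280125617981, 0.2727277874946594), (0.05347251892089844, 0.05251631513237953), 87.73551177978516)
end [210. 164.] 259 [0.6113 0.1784 0.0713] ((0.6118015646934509, 0.17772655189037323), (0.05308985710144043, 0.052585769444704056), 87.48574829101562)
```

View pics/sh.png

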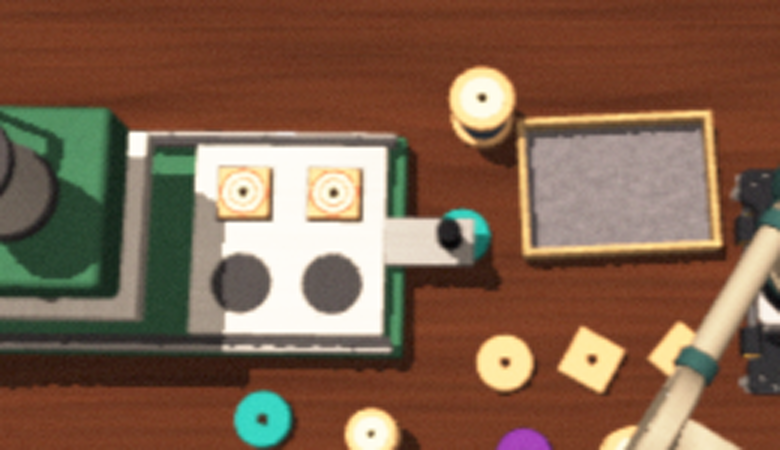

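The shuttle is out: two red-printed squares lie at crop (243,192) and (333,192), the two round cavities at (240,282) and (332,283) are empty, and the three blanks are untouched. I pick the nearer marked square first.

Emit:
{"method": "step_arm", "body": {"rows": "0 0 0.2 4.4 1.5 0.6 0.8; 0 0 0.2 8.8 3 1.2 0.8; 0 0 0.2 13.2 4.5 1.8 0.8; 0 0 0.2 17.6 6 2.4 0.8; 0 0 0.2 22 7.5 3 0.8"}}

```text
time_s: 12.9
eef_pos: [0.5416, 0.004, 0.2192]
tcp_rot: [180.0, -0.0, 90.0]
contact_force: [0.4, -1.1, -0.5]
finger_gap: 0.0751
gripper_force: 0.0
```

Emit:
{"method": "step_arm", "body": {"rows": "0 0 0 4 1.6 0 0.8; 0 0 0 8 3.2 0 0.8; 0 0 0 12 4.9 0 0.8; 0 0 0 16 6.5 1 0.8; 0 0 0 17.8 7.2 3 0.8"}}

```text
time_s: 13.4
eef_pos: [0.6152, 0.1845, 0.1902]
tcp_rot: [179.8, -0.2, 90.2]
contact_force: [0.2, -0.4, 0.2]
finger_gap: 0.0755
gripper_force: 0.0
```

Run:
```python
from h import *
chain((.612,.1775,.1,90),(.612,.1775,.064,90)); print(sense()["eef_pos"])
```

```text
turn [ 0.2 -0.2  0.2] shift [-0.72 -0.36  9.02]
turn [0. 0. 0.] shift [ 0.  -0.   3.6]
[0.61515788 0.1844613  0.19018861]
```

Emit:
{"method": "step_arm", "body": {"rows": "0 0 0 0 0 3 0.8; 0 0 0 0 0 7 0.8; 0 0 0 0 0 10 0.8; 0 0 0 0 0 12 0.8; 0 0 0 0 0 12 0.8"}}

```text
time_s: 13.9
eef_pos: [0.6103, 0.1799, 0.0658]
tcp_rot: [-179.6, 0.1, 90.0]
contact_force: [0.1, 0.2, 0.5]
finger_gap: 0.0753
gripper_force: 0.0
```

Run:
```python
from h import *
chain((.612,.1775,.064,90)); print(sense()["eef_pos"])
```

```text
turn [-0.4  0.1  0. ] shift [-0.24  0.17  0.18]
[0.61026883 0.17989332 0.06580254]
```

Emit:
{"method": "step_arm", "body": {"rows": "0 0 0 -0.1 0 0.3 0.8; 0 0 0 -0.1 0 0.5 0.8; 0 0 0 -0.1 0 0.5 0.8; 0 0 0 -0.1 0 0.5 0.4; 0 0 0 -0.1 0 0.5 0.4"}}

```text
time_s: 14.4
eef_pos: [0.6136, 0.1785, 0.0653]
tcp_rot: [179.9, -0.0, 90.0]
contact_force: [-0.2, 0.2, -0.8]
finger_gap: 0.0626
gripper_force: 0.0
```

Emit:
{"method": "step_arm", "body": {"rows": "0 0 0 0 0 0 0.4; 0 0 0 0 0 0 0.4; 0 0 0 0 0 0 0.4; 0 0 0 0 0 0 0.4; 0 0 0 0 0 0 0.4"}}

```text
time_s: 14.9
eef_pos: [0.6133, 0.1784, 0.0649]
tcp_rot: [180.0, 0.0, 90.0]
contact_force: [-0.6, 0.9, 3.7]
finger_gap: 0.0534
gripper_force: 30.0
```

Emit:
{"method": "step_arm", "body": {"rows": "0 0 0 0 0 -1 0.4; 0 0 0 0 0 -2 0.4; 0 0 0 0 0 -5 0.4; 0 0 0 0 0 -8 0.4; 0 0 0 0 0 -11 0.4"}}

```text
time_s: 15.4
eef_pos: [0.6131, 0.1784, 0.1761]
tcp_rot: [180.0, -0.0, 90.0]
contact_force: [1.6, -0.5, -0.4]
finger_gap: 0.0531
gripper_force: 30.0
```

Emit:
{"method": "step_arm", "body": {"rows": "0 0 0 -2 0.2 0 0.4; 0 0 0 -5 0.4 0 0.4; 0 0 0 -8.5 0.6 0 0.4; 0 0 0 -12 0.8 0 0.4; 0 0 0 -15 1 0 0.4"}}

```text
time_s: 15.9
eef_pos: [0.6232, 0.0268, 0.1752]
tcp_rot: [179.9, 0.0, 90.0]
contact_force: [-0.2, -0.3, -0.2]
finger_gap: 0.0527
gripper_force: 30.0
```

Emit:
{"method": "step_arm", "body": {"rows": "0 0 0 -3.5 0.3 0 0.4; 0 0 0 -7 0.7 1 0.4; 0 0 0 -10 1 3 0.4; 0 0 0 -11.3 1.1 6 0.4; 0 0 0 -11.3 1.1 9 0.4"}}

```text
time_s: 16.4
eef_pos: [0.6351, -0.0873, 0.0846]
tcp_rot: [179.9, 0.1, 89.8]
contact_force: [-0.6, 0.2, -1.2]
finger_gap: 0.053
gripper_force: 30.0
```

Emit:
{"method": "step_arm", "body": {"rows": "0 0 0 0 0 2 0.4; 0 0 0 0 0 4 0.4; 0 0 0 0 0 6 0.4; 0 0 0 0 0 6.6 0.4; 0 0 0 0 0 6.6 0.4"}}

```text
time_s: 16.9
eef_pos: [0.6337, -0.0845, 0.018]
tcp_rot: [-179.9, -0.0, 90.0]
contact_force: [-0.7, -0.1, -0.7]
finger_gap: 0.0531
gripper_force: 30.0
```

Emit:
{"method": "step_arm", "body": {"rows": "0 0 0 0 0 0 0.6; 0 0 0 0 0 0 0.75; 0 0 0 0 0 0 0.8; 0 0 0 0 0 -3 0.8; 0 0 0 0 0 -7 0.8"}}

```text
time_s: 17.4
eef_pos: [0.6325, -0.0842, 0.0877]
tcp_rot: [-179.7, -0.1, 90.0]
contact_force: [0.6, 0.7, -0.1]
finger_gap: 0.0753
gripper_force: 0.0
```

Emit:
{"method": "step_arm", "body": {"rows": "0 0 0 0 0 -4 0.8; 0 0 0 4 -0.3 -6 0.8; 0 0 0 8.5 -0.6 -8 0.8; 0 0 0 13 -1 -9 0.8; 0 0 0 17 -1.3 -9 0.8"}}

```text
time_s: 17.9
eef_pos: [0.6221, 0.0874, 0.1817]
tcp_rot: [179.7, -0.0, 90.0]
contact_force: [1.6, 0.0, -1.2]
finger_gap: 0.0753
gripper_force: 0.0
```

Emit:
{"method": "step_arm", "body": {"rows": "0 0 0 4 -0.3 0 0.8; 0 0 0 8.5 -0.5 0 0.8; 0 0 0 13 -0.7 0 0.8; 0 0 0 17 -0.8 0 0.8; 0 0 0 18.7 -0.9 0 0.8"}}

```text
time_s: 18.4
eef_pos: [0.6116, 0.2761, 0.1791]
tcp_rot: [179.9, -0.1, 90.2]
contact_force: [-1.0, -0.9, -0.1]
finger_gap: 0.0755
gripper_force: 0.0
```

Run:
```python
from h import *
p,d=cap("side");print(sense()["eef_pos"])
A=cv2.resize(p[90:290,180:350,::-1],None,fx=3,fy=3,interpolation=cv2.INTER_CUBIC);cv2.imwrite("pics/c1.png",A)
```

```text
[0.6115461  0.27725753 0.17882986]
```

View pics/c1.png

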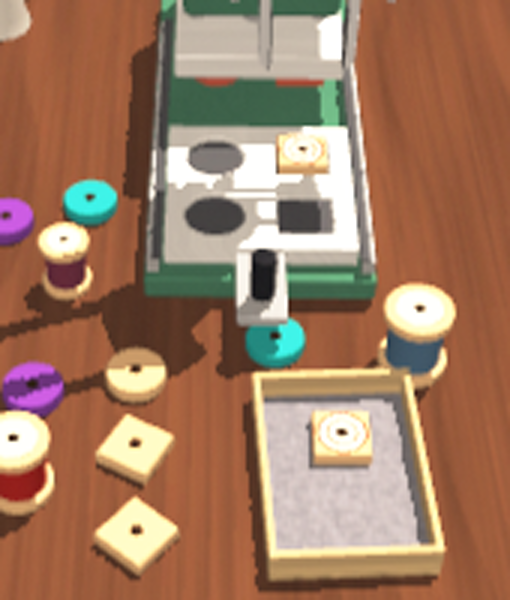

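The first marked square lies flat in the crate at crop (342,438). The second waits at (302,150) under the gripper.

Emit:
{"method": "step_arm", "body": {"rows": "0 0 0 0.1 0.1 1 0.8; 0 0 0 0.1 0.1 5 0.8; 0 0 0 0.1 0.1 9 0.8; 0 0 0 0.1 0.1 11.3 0.8; 0 0 0 0.1 0.1 11.3 0.8"}}

```text
time_s: 18.95
eef_pos: [0.6122, 0.2702, 0.0627]
tcp_rot: [-179.8, 0.2, 89.9]
contact_force: [-1.1, -0.3, 0.5]
finger_gap: 0.0752
gripper_force: 0.0
```

Emit:
{"method": "step_arm", "body": {"rows": "0 0 0 0 0 0 0.8; 0 0 0 0 0 0 0.4; 0 0 0 0 0 0 0.4; 0 0 0 0 0 0 0.4; 0 0 0 0 0 0 0.4"}}

```text
time_s: 19.45
eef_pos: [0.6135, 0.2732, 0.066]
tcp_rot: [179.9, 0.0, 90.0]
contact_force: [-0.1, -0.4, 1.6]
finger_gap: 0.0528
gripper_force: 30.0
```

Emit:
{"method": "step_arm", "body": {"rows": "0 0 0 0 0 0 0.4; 0 0 0 0 0 -2 0.4; 0 0 0 0 0 -5 0.4; 0 0 0 0 0 -8 0.4; 0 0 0 0 0 -11 0.4"}}

```text
time_s: 19.95
eef_pos: [0.6127, 0.2736, 0.1762]
tcp_rot: [-180.0, 0.0, 90.0]
contact_force: [0.3, 0.6, -0.9]
finger_gap: 0.053
gripper_force: 30.0
```

Emit:
{"method": "step_arm", "body": {"rows": "0 0 0 -3.5 0.2 0 0.4; 0 0 0 -8 0.4 0 0.4; 0 0 0 -12.5 0.6 0 0.4; 0 0 0 -17.5 0.8 0 0.4; 0 0 0 -22.3 1 0 0.4"}}

```text
time_s: 20.45
eef_pos: [0.6228, 0.049, 0.1754]
tcp_rot: [180.0, -0.0, 90.0]
contact_force: [0.3, -0.4, -0.0]
finger_gap: 0.0528
gripper_force: 30.0
```

Emit:
{"method": "step_arm", "body": {"rows": "0 0 0 -4.8 0.3 0 0.4; 0 0 0 -9.5 0.6 0 0.4; 0 0 0 -14 0.8 0 0.4; 0 0 0 -18.5 1 0 0.4; 0 0 0 -22.5 1.1 0 0.4"}}

```text
time_s: 20.95
eef_pos: [0.634, -0.1766, 0.1753]
tcp_rot: [180.0, -0.0, 90.0]
contact_force: [0.8, 0.2, -0.2]
finger_gap: 0.0531
gripper_force: 30.0
```

Emit:
{"method": "step_arm", "body": {"rows": "0 0 0 0 0 3 0.4; 0 0 0 0 0 7 0.4; 0 0 0 0 0 11 0.4; 0 0 0 0 0 14 0.4; 0 0 0 0 0 15.7 0.4"}}

```text
time_s: 21.45
eef_pos: [0.6319, -0.1737, 0.0153]
tcp_rot: [-179.7, -0.1, 90.0]
contact_force: [-6.2, -0.0, 18.1]
finger_gap: 0.0529
gripper_force: 30.0
```

Emit:
{"method": "step_arm", "body": {"rows": "0 0 0 0 0 0 0.4; 0 0 0 0 0 0 0.65; 0 0 0 0 0 0 0.8; 0 0 0 0 0 0 0.8; 0 0 0 0 0 -3 0.8"}}

```text
time_s: 21.95
eef_pos: [0.6315, -0.1735, 0.0458]
tcp_rot: [-179.6, -0.1, 90.0]
contact_force: [-1.1, -0.2, -0.1]
finger_gap: 0.0753
gripper_force: 0.0
```

Emit:
{"method": "step_arm", "body": {"rows": "0 0 0 0 0 -4 0.9; 0 0 0 0 0 -8 0.9; 0 0 0 0 0 -12 0.9; 0 0 0 -3 -3 -14 0.9; 0 0 0 -6 -6 -14 0.9"}}

```text
time_s: 22.45
eef_pos: [0.5764, -0.2357, 0.1937]
tcp_rot: [179.5, 0.3, 90.2]
contact_force: [-0.4, -0.4, 0.4]
finger_gap: 0.0846
gripper_force: 0.0
```

```bash
cat > loc.py <<'E'
from h import *
def ends(n,p,d):
    X=cloud(n,d);q=p.astype(int);r,g,b=q[...,0],q[...,1],q[...,2];z=X[...,2]
    m=(r>170)&(g>140)&(b>70)&(b<195)&(z<.03)&(z>.008)&(X[...,1]<.25)&(X[...,1]>-.35)
    k,L,st,ce=cv2.connectedComponentsWithStats(m.astype(np.uint8))
    for i in range(1,k):
        if st[i,4]>60: Q=X[L==i];print(n,ce[i].round(),st[i,4],"top z",np.nanmedian(Q[:,2]).round(4),cv2.minAreaRect(Q[:,:2].astype(np.float32)))
E
python3 - <<'E'
from loc import *
print(sense()["eef_pos"],sense()["tcp_rot"])
for n in("top","side"):
    p,d=cap(n,n+"2"); np.savez(n+"2.npz",p=p,d=d); ends(n,p,d)
E
```

```text
[ 0.57640186 -0.23569043  0.19369967] [179.49404269   0.28318041  90.160034  ]
top [293. 161.] 209 top z 0.0225 ((0.6366702318191528, -0.08529472351074219), (0.05354004725813866, 0.057127390056848526), 87.8974838256836)
top [320. 160.] 214 top z 0.0222 ((0.6339514851570129, -0.17591726779937744), (0.0580146424472332, 0.05336108058691025), 89.36956024169922)
top [297. 219.] 261 top z 0.0163 ((0.4425998330116272, -0.09430401027202606), (0.05239168554544449, 0.053166359663009644), 60.83945846557617)
top [268. 220.] 252 top z 0.0161 ((0.4390457272529602, -0.0010777637362480164), (0.05453948304057121, 0.05509040877223015), 89.58055114746094)
side [225. 215.] 96 top z 0.0161 ((0.4391242563724518, -0.005085010081529617), (0.05573996156454086, 0.05869950354099274), 0.5748796463012695)
side [279. 220.] 62 top z 0.0132 ((0.6037335395812988, -0.03538573533296585), (0.081619493663311, 0.02235487289726734), 1.800657033920288)
side [ 69. 232.] 574 top z 0.0157 ((-0.0003884509205818176, -0.07563889026641846), (0.13661682605743408, 0.06138268858194351), 0.3062191903591156)
side [293. 237.] 158 top z 0.0205 ((0.6398923993110657, -0.08137472718954086), (0.06410648673772812, 0.07203954458236694), 0.17014294862747192)
side [225. 240.] 117 top z 0.0158 ((0.442822128534317, -0.09633772075176239), (0.05608321726322174, 0.05535933002829552), 59.53510665893555)
side [187. 254.] 69 top z 0.0121 ((0.3417714834213257, -0.14341838657855988), (0.06159672141075134, 0.04020136594772339), 19.66963768005371)
side [296. 263.] 184 top z 0.0213 ((0.6383545398712158, -0.17019185423851013), (0.07034683972597122, 0.06442169845104218), 86.6435775756836)
side [225. 269.] 119 top z 0.0153 ((0.4467146694660187, -0.1934238076210022), (0.05495187267661095, 0.05632057413458824), 50.302024841308594)
side [297. 279.] 120 top z 0.0126 ((0.6367581486701965, -0.22983361780643463), (0.14656971395015717, 0.0058176652528345585), 2.7304224967956543)
```

View pics/side2.png

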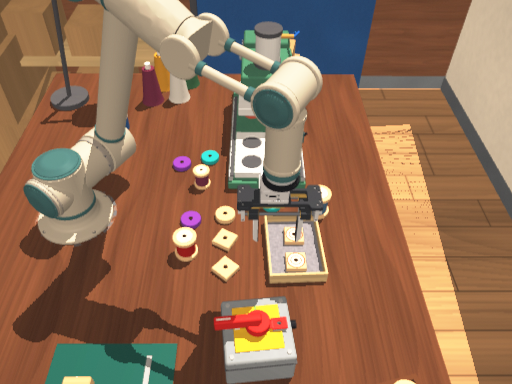

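Both marked squares lie in the crate at (293,236) and (296,263), and the blanks are where they were. Next come the square blanks.

Run:
```python
from h import *
chain((.447,-.193,.10,49.7),(.447,-.193,.009,49.7),(.447,-.193,.16,49.7),(.54,.05,.16,70),(.6135,.272,.16,90),(.6135,.272,.065,90))
```

```text
turn [ 0.1  0.2 40.1] shift [  4.47 -12.48   9.06]
turn [0. 0. 0.] shift [ 0.  -0.   9.1]
turn [0. 0. 0.] shift [  0.    0.  -15.1]
turn [ -0.    0.  -20.3] shift [24.55 -8.62 -0.  ]
turn [  0.   0. -20.] shift [23.38 -0.69 -0.  ]
turn [0. 0. 0.] shift [ 0.  -0.   9.5]
```

Emit:
{"method": "step_arm", "body": {"rows": "0 0 8 0.9 -2.5 1.7 0.8; 0 0 16 1.7 -5 3.4 0.8; 0 0 24 2.6 -7.6 5.2 0.8; 0 0 32 3.4 -10.2 7 0.8; 0 0 40.3 4.25 -12.7 8.8 0.8"}}

```text
time_s: 23.05
eef_pos: [0.4466, -0.1912, 0.1003]
tcp_rot: [179.9, -0.0, 49.4]
contact_force: [-0.4, -0.1, -0.5]
finger_gap: 0.0754
gripper_force: 0.0
```

Emit:
{"method": "step_arm", "body": {"rows": "0 0 0 0 0 0 0.8; 0 0 0 0 0 0 0.8; 0 0 0 0 0 2 0.8; 0 0 0 0 0 4 0.8; 0 0 0 0 0 4 0.8"}}

```text
time_s: 23.55
eef_pos: [0.4483, -0.1923, 0.0597]
tcp_rot: [-180.0, -0.0, 49.8]
contact_force: [-0.4, 0.6, 0.4]
finger_gap: 0.0749
gripper_force: 0.0
```

Run:
```python
from loc import *
p,d=cap("side");ends("side",p,d);print(sense()["eef_pos"],sense()["tcp_rot"])
chain((.447,-.193,.009,49.7))
```

```text
side [289. 219.] 63 top z 0.0126 ((0.6283831596374512, -0.024281861260533333), (0.13109999895095825, 0.007899320684373379), 2.5293197631835938)
side [289. 236.] 401 top z 0.0107 ((0.6278860569000244, -0.08561395108699799), (0.12670265138149261, 0.09688318520784378), 3.0109920501708984)
side [ 69. 229.] 201 top z 0.0204 ((0.0026664994657039642, -0.06724231690168381), (0.10037011653184891, 0.025290843099355698), 1.5635701417922974)
side [222. 243.] 75 top z 0.0169 ((0.4351232349872589, -0.11391213536262512), (0.018416093662381172, 0.052022963762283325), 47.910221099853516)
side [298. 259.] 275 top z 0.0193 ((0.6460236310958862, -0.15807285904884338), (0.08078598231077194, 0.09638255834579468), 1.8170589208602905)
side [188. 253.] 73 top z 0.0119 ((0.3410007059574127, -0.14368142187595367), (0.06156294792890549, 0.043787881731987), 14.991294860839844)
side [278. 261.] 92 top z 0.0091 ((0.5855050086975098, -0.1674060970544815), (0.07738543301820755, 0.032051995396614075), 86.6607894897461)
side [224. 267.] 177 top z 0.0162 ((0.4461088180541992, -0.19343173503875732), (0.055484943091869354, 0.05637819692492485), 47.33207321166992)
side [301. 279.] 87 top z 0.012 ((0.6446371078491211, -0.2289784550666809), (0.12555988132953644, 0.007062745280563831), 1.8132755756378174)
[ 0.44882551 -0.19269001  0.06070086] [ 1.79951796e+02 -1.73289474e-02  4.97823051e+01]
turn [ 0.  -0.   0.1] shift [-0.14 -0.12  5.17]
```

Still in place, so I descend and grip.

Emit:
{"method": "step_arm", "body": {"rows": "0 0 0 -0.1 -0.1 1.5 0.8; 0 0 0 -0.1 -0.1 3.5 0.8; 0 0 0 -0.1 -0.1 5 0.8; 0 0 0 -0.1 -0.1 5.1 0.8; 0 0 0 -0.1 -0.1 5.1 0.8"}}

```text
time_s: 24.1
eef_pos: [0.4473, -0.193, 0.0105]
tcp_rot: [179.9, -0.0, 49.7]
contact_force: [0.1, -0.7, 0.4]
finger_gap: 0.0755
gripper_force: 0.0
```

Emit:
{"method": "step_arm", "body": {"rows": "0 0 0 0 0 0 0.4; 0 0 0 0 0 0 0.4; 0 0 0 0 0 0 0.4; 0 0 0 0 0 0 0.4; 0 0 0 0 0 0 0.4"}}

```text
time_s: 24.6
eef_pos: [0.4463, -0.1925, 0.0102]
tcp_rot: [179.9, -0.0, 49.7]
contact_force: [-1.8, -0.2, 5.0]
finger_gap: 0.0528
gripper_force: 30.0
```

Emit:
{"method": "step_arm", "body": {"rows": "0 0 0 0 0 -2 0.4; 0 0 0 0 0 -6 0.4; 0 0 0 0 0 -10 0.4; 0 0 0 0 0 -14 0.4; 0 0 0 0 0 -15 0.4"}}

```text
time_s: 25.1
eef_pos: [0.4479, -0.1935, 0.1636]
tcp_rot: [179.5, -0.1, 49.7]
contact_force: [-0.6, -0.0, -1.2]
finger_gap: 0.0531
gripper_force: 30.0
```

Emit:
{"method": "step_arm", "body": {"rows": "0 0 -4 4.5 -1.6 -0.3 0.4; 0 0 -8 9 -3.2 -0.7 0.4; 0 0 -12 13.5 -4.8 -1 0.4; 0 0 -16 18.3 -6.4 -1 0.4; 0 0 -20.3 23 -8 -1 0.4"}}

```text
time_s: 25.6
eef_pos: [0.533, 0.0365, 0.1683]
tcp_rot: [-179.9, 0.0, 70.2]
contact_force: [1.3, -0.2, -0.9]
finger_gap: 0.0531
gripper_force: 30.0
```

Run:
```python
from h import *
print(sense()["eef_pos"],sense()["tcp_rot"])
chain((.6135,.25,.13,90),(.6135,.272,.085,90),(.6135,.272,.0655,90))
```

```text
[0.53303711 0.03652831 0.16829471] [-1.79906760e+02  4.64849524e-02  7.01586130e+01]
turn [ -0.1   0.  -19.8] shift [22.81  0.33  3.81]
turn [0. 0. 0.] shift [ 2.2 -0.   4.5]
turn [0. 0. 0.] shift [ 0.   -0.    1.95]
```

Emit:
{"method": "step_arm", "body": {"rows": "0 0 -4 4 0 0 0.4; 0 0 -8 8.5 0.1 0 0.4; 0 0 -12 13.5 0.2 1 0.4; 0 0 -16 18.5 0.3 2.5 0.4; 0 0 -19.8 22.8 0.3 3.8 0.4"}}

```text
time_s: 26.1
eef_pos: [0.6139, 0.2498, 0.1294]
tcp_rot: [-179.9, 0.0, 90.0]
contact_force: [0.5, -1.1, -0.0]
finger_gap: 0.053
gripper_force: 30.0
```

Emit:
{"method": "step_arm", "body": {"rows": "0 0 0 1.2 0 1.5 0.4; 0 0 0 2.2 0 3 0.4; 0 0 0 2.2 0 4.3 0.4; 0 0 0 2.2 0 4.5 0.4; 0 0 0 2.2 0 4.5 0.4"}}

```text
time_s: 26.6
eef_pos: [0.6138, 0.2683, 0.0861]
tcp_rot: [-179.9, 0.1, 89.7]
contact_force: [-0.1, -0.2, 0.5]
finger_gap: 0.053
gripper_force: 30.0
```

Run:
```python
from h import *
print(sense()["eef_pos"],sense()["tcp_rot"],sense()["finger_gap"])
chain((.6135,.272,.0655,90))
```

```text
[0.61377622 0.26829846 0.08605272] [-1.79933156e+02  5.62344477e-02  8.97106545e+01] 0.05304148788505033
turn [-0.1  0.1 -0.3] shift [ 0.37 -0.03  2.05]
```

Emit:
{"method": "step_arm", "body": {"rows": "0 0 0 0 0 0 0.4; 0 0 0 0 0 0.6 0.4; 0 0 0 0 0 1.2 0.4; 0 0 0 0 0 1.7 0.4; 0 0 0 0 0 2 0.4"}}

```text
time_s: 27.1
eef_pos: [0.6139, 0.2697, 0.0657]
tcp_rot: [-180.0, 0.0, 89.8]
contact_force: [-0.2, 0.4, 0.2]
finger_gap: 0.0531
gripper_force: 30.0
```

Emit:
{"method": "step_arm", "body": {"rows": "0 0 0 0 0 0.1 0.4; 0 0 0 0 0 0.1 0.4; 0 0 0 0 0 0.1 0.4; 0 0 0 0 0 0.1 0.4; 0 0 0 0 0 0.1 0.4"}}

```text
time_s: 27.6
eef_pos: [0.6144, 0.27, 0.0655]
tcp_rot: [180.0, 0.0, 89.8]
contact_force: [0.3, -0.1, 0.2]
finger_gap: 0.0533
gripper_force: 30.0
```

Emit:
{"method": "step_arm", "body": {"rows": "0 0 0 0 0 0 0.6; 0 0 0 0 0 0 0.75; 0 0 0 0 0 0 0.8; 0 0 0 0 0 -2 0.8; 0 0 0 0 0 -6 0.8"}}

```text
time_s: 28.1
eef_pos: [0.6118, 0.2691, 0.1225]
tcp_rot: [-179.6, 0.1, 89.8]
contact_force: [0.5, 0.4, -0.2]
finger_gap: 0.0749
gripper_force: 0.0
```

Emit:
{"method": "step_arm", "body": {"rows": "0 0 0 -2 -0.5 -4 0.8; 0 0 0 -6 -2 -7 0.8; 0 0 6 -10.5 -4 -7 0.8; 0 0 12 -15 -6.5 -7 0.8; 0 0 15 -19 -9 -7 0.8"}}

```text
time_s: 28.6
eef_pos: [0.523, 0.0787, 0.1959]
tcp_rot: [179.9, 0.0, 74.7]
contact_force: [-0.4, -0.4, 0.4]
finger_gap: 0.0752
gripper_force: 0.0
```

Run:
```python
from loc import *
p,d=cap("top"); p2,d2=cap("side");ends("top",p,d);ends("side",p2,d2)
for n,dd in(("top",d),("side",d2)):
    X=cloud(n,dd);x,y,z=X[...,0],X[...,1],X[...,2];m=(abs(x-.6135)<.03)&(abs(y-.272)<.03)&(z>.062)&(z<.09)
    Q=X[m];print(n,"seat",len(Q),np.percentile(Q[:,2],[5,50,95]).round(4),cv2.minAreaRect(Q[:,:2].astype(np.float32)))
print(sense()["eef_pos"],sense()["tcp_rot"])
chain((.4427,-.0955,.08,60.3),(.4427,-.0955,.01,60.3))
A=cv2.resize(p2[90:290,180:350,::-1],None,fx=3,fy=3,interpolation=cv2.INTER_CUBIC);cv2.imwrite("pics/c2.png",A)
```

```text
top [292. 159.] 181 top z 0.0211 ((0.6453080773353577, -0.08265500515699387), (0.06628356128931046, 0.07486418634653091), 88.81982421875)
top [318. 160.] 188 top z 0.0206 ((0.6402897834777832, -0.16729627549648285), (0.07328029721975327, 0.06964224576950073), 8.500420570373535)
top [298. 217.] 175 top z 0.0163 ((0.44823184609413147, -0.09742134809494019), (0.05397052317857742, 0.04015472158789635), 57.113189697265625)
top [266. 219.] 136 top z 0.0163 ((0.4422033429145813, 0.004079656675457954), (0.03760114312171936, 0.0504600964486599), 78.38111114501953)
top [278. 341.] 499 top z 0.0139 ((0.07269740104675293, -0.03004387766122818), (0.15055443346500397, 0.05830421671271324), 78.54480743408203)
side [ 70. 230.] 504 top z 0.0179 ((0.018793586641550064, -0.05014359951019287), (0.16587963700294495, 0.09976822882890701), 32.31494140625)
side [224. 215.] 191 top z 0.0172 ((0.44046175479888916, -0.004910491406917572), (0.058333493769168854, 0.05463394895195961), 71.63642120361328)
side [287. 220.] 102 top z 0.0127 ((0.6269790530204773, -0.025731239467859268), (0.13204450905323029, 0.026126
[... 643 characters left out ...]
37805390357971, -0.17169751226902008), (0.05575726553797722, 0.06835945695638657), 1.691538691520691)
side [297. 279.] 109 top z 0.0129 ((0.6368876695632935, -0.23012204468250275), (0.14596708118915558, 0.005585280247032642), 2.428318977355957)
top seat 295 [0.0654 0.0707 0.0757] ((0.6150075197219849, 0.2725513279438019), (0.05672833323478699, 0.05681602284312248), 89.25394439697266)
side seat 194 [0.0647 0.0719 0.0759] ((0.6130385398864746, 0.2691735625267029), (0.0532783679664135, 0.058310337364673615), 89.2081298828125)
[0.51987654 0.07612717 0.19585616] [-1.79905091e+02  1.78958392e-01  7.45161216e+01]
turn [-0.1  0.2 14.2] shift [-18.56  -2.84  11.65]
turn [0. 0. 0.] shift [ 0. -0.  7.]
```

View pics/c2.png

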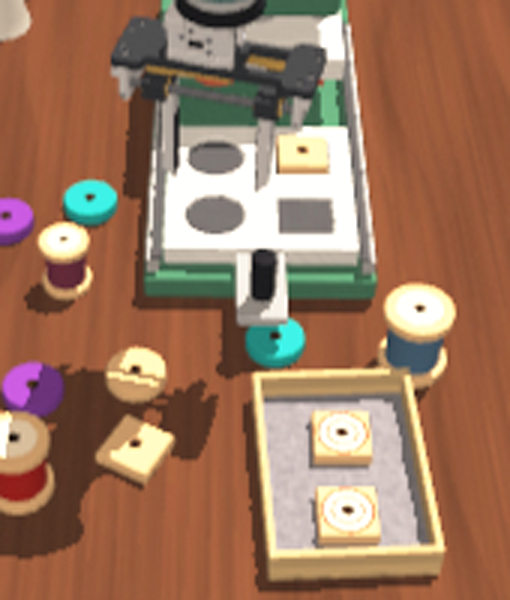

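The square blank is seated flat at crop (302,153), top at 71 mm. Both marked ends are still in the crate. Next square blank.

Emit:
{"method": "step_arm", "body": {"rows": "0 0 3 -4 -0.6 1 0.8; 0 0 6 -8 -1.2 3 0.8; 0 0 9 -12 -1.8 6 0.8; 0 0 12 -16 -2.5 9 0.8; 0 0 14.4 -19.1 -3.2 11.6 0.8"}}

```text
time_s: 29.2
eef_pos: [0.4425, -0.097, 0.0787]
tcp_rot: [179.9, -0.0, 60.3]
contact_force: [-0.3, -1.0, -0.6]
finger_gap: 0.0755
gripper_force: 0.0
```

Emit:
{"method": "step_arm", "body": {"rows": "0 0 0 0 0 0 0.8; 0 0 0 0 0 1 0.8; 0 0 0 0 0 2 0.8; 0 0 0 0 0 2 0.8; 0 0 0 0 0 2 0.8"}}

```text
time_s: 29.7
eef_pos: [0.4434, -0.0949, 0.0596]
tcp_rot: [180.0, -0.0, 60.5]
contact_force: [0.3, -0.1, 0.9]
finger_gap: 0.0752
gripper_force: 0.0
```

Run:
```python
from loc import *
print(sense()["eef_pos"],sense()["tcp_rot"])
chain((.4427,-.0955,.01,60.3))
p,d=cap("side");ends("side",p,d)
```

```text
[ 0.44337471 -0.09490501  0.05957476] [ 1.79972409e+02 -9.87590796e-03  6.05058804e+01]
turn [ 0.  -0.   0.2] shift [-0.09 -0.03  4.96]
side [ 75. 227.] 386 top z 0.0192 ((0.04102463647723198, -0.0363418385386467), (0.2027386724948883, 0.09837498515844345), 43.0276985168457)
side [223. 215.] 180 top z 0.0168 ((0.43464305996894836, -0.010537005960941315), (0.04423844814300537, 0.058173663914203644), 57.35026931762695)
side [289. 219.] 73 top z 0.0127 ((0.6285197138786316, -0.025236697867512703), (0.1321333944797516, 0.00782033707946539), 4.0189409255981445)
side [290. 248.] 710 top z 0.0117 ((0.6282604336738586, -0.12072791904211044), (0.12499217689037323, 0.16944783926010132), 1.3784819841384888)
side [225. 239.] 204 top z 0.0167 ((0.4430597424507141, -0.09582625329494476), (0.056633155792951584, 0.05454657971858978), 60.48324966430664)
side [298. 279.] 97 top z 0.0123 ((0.6355741024017334, -0.23043015599250793), (0.14323562383651733, 0.006209707818925381), 1.943867564201355)
```

Emit:
{"method": "step_arm", "body": {"rows": "0 0 0 -0.1 0 1.5 0.8; 0 0 0 -0.1 0 3.5 0.8; 0 0 0 -0.1 0 4.8 0.8; 0 0 0 -0.1 0 4.95 0.8; 0 0 0 -0.1 0 4.95 0.8"}}

```text
time_s: 30.25
eef_pos: [0.4426, -0.0964, 0.0103]
tcp_rot: [180.0, -0.0, 60.4]
contact_force: [1.4, -0.6, 0.2]
finger_gap: 0.0753
gripper_force: 0.0
```

Emit:
{"method": "step_arm", "body": {"rows": "0 0 0 0 0 0 0.4; 0 0 0 0 0 0 0.4; 0 0 0 0 0 0 0.4; 0 0 0 0 0 0 0.4; 0 0 0 0 0 0 0.4"}}

```text
time_s: 30.75
eef_pos: [0.4426, -0.0967, 0.0105]
tcp_rot: [179.9, -0.0, 60.4]
contact_force: [-1.2, -0.2, 5.7]
finger_gap: 0.0531
gripper_force: 30.0
```

Emit:
{"method": "step_arm", "body": {"rows": "0 0 0 0 0 -2 0.4; 0 0 0 0 0 -6 0.4; 0 0 0 0 0 -10 0.4; 0 0 0 0 0 -14 0.4; 0 0 0 0 0 -15 0.4"}}

```text
time_s: 31.25
eef_pos: [0.4446, -0.0975, 0.164]
tcp_rot: [179.5, -0.1, 60.4]
contact_force: [0.3, -0.4, -0.3]
finger_gap: 0.0531
gripper_force: 30.0
```

Run:
```python
from h import *
chain((.525,.04,.165,75),(.6135,.1765,.14,90),(.6135,.1765,.085,90),(.6135,.1765,.0655,90))
```

```text
turn [  0.5  -0.  -14.6] shift [15.93  0.2  -0.08]
turn [ -0.   0. -15.] shift [15.48  5.02  2.5 ]
turn [0. 0. 0.] shift [ 0.  -0.   5.5]
turn [0. 0. 0.] shift [ 0.   -0.    1.95]
```

Emit:
{"method": "step_arm", "body": {"rows": "0 0 -3 3 0 -0.2 0.4; 0 0 -6 6 0.1 -0.5 0.4; 0 0 -9 9.5 0.1 -0.5 0.4; 0 0 -12 13 0.2 -0.5 0.4; 0 0 -14.6 16 0.2 -0.5 0.4"}}

```text
time_s: 31.75
eef_pos: [0.5229, 0.043, 0.1636]
tcp_rot: [-179.9, 0.0, 75.1]
contact_force: [-0.5, -1.0, -1.1]
finger_gap: 0.0532
gripper_force: 30.0
```

Emit:
{"method": "step_arm", "body": {"rows": "0 0 -3 3.3 1 0 0.4; 0 0 -6 6.6 2 0.2 0.4; 0 0 -9 9.9 3 0.8 0.4; 0 0 -12 13 4.1 1.6 0.4; 0 0 -15 15.5 5 2.5 0.4"}}

```text
time_s: 32.25
eef_pos: [0.6116, 0.18, 0.1381]
tcp_rot: [-179.9, 0.0, 90.2]
contact_force: [0.4, -0.8, 0.2]
finger_gap: 0.0531
gripper_force: 30.0
```

Emit:
{"method": "step_arm", "body": {"rows": "0 0 0 0 0 0.5 0.4; 0 0 0 0 0 2 0.4; 0 0 0 0 0 4 0.4; 0 0 0 0 0 5 0.4; 0 0 0 0 0 5 0.4"}}

```text
time_s: 32.75
eef_pos: [0.6092, 0.1773, 0.0877]
tcp_rot: [-179.7, 0.1, 90.0]
contact_force: [0.0, -0.2, 0.0]
finger_gap: 0.0531
gripper_force: 30.0
```

Run:
```python
from h import *
print(sense()["eef_pos"],sense()["tcp_rot"],sense()["finger_gap"])
chain((.6135,.1765,.0655,90))
```

```text
[0.60918902 0.17731722 0.08769886] [-1.79710937e+02  7.46103262e-02  8.99524154e+01] 0.05306481020412673
turn [-0.3  0.1 -0. ] shift [-0.08  0.44  2.22]
```

Emit:
{"method": "step_arm", "body": {"rows": "0 0 0 0 0.2 0 0.4; 0 0 0 0 0.2 0.4 0.4; 0 0 0 0 0.2 0.6 0.4; 0 0 0 0 0.2 0.6 0.4; 0 0 0 0 0.2 0.6 0.4"}}

```text
time_s: 33.25
eef_pos: [0.6134, 0.1784, 0.0842]
tcp_rot: [180.0, 0.0, 90.0]
contact_force: [0.2, 0.7, 0.1]
finger_gap: 0.0528
gripper_force: 30.0
```

Emit:
{"method": "step_arm", "body": {"rows": "0 0 0 0 0 0.4 0.4; 0 0 0 0 0 0.9 0.4; 0 0 0 0 0 1.4 0.4; 0 0 0 0 0 1.7 0.4; 0 0 0 0 0 1.7 0.4"}}

```text
time_s: 33.75
eef_pos: [0.6131, 0.1776, 0.0663]
tcp_rot: [-180.0, 0.1, 90.0]
contact_force: [0.7, -2.9, -1.3]
finger_gap: 0.053
gripper_force: 30.0
```

Emit:
{"method": "step_arm", "body": {"rows": "0 0 0 0 0 0.1 0.4; 0 0 0 0 0 0.1 0.65; 0 0 0 0 0 0.1 0.8; 0 0 0 0 0 0.1 0.8; 0 0 0 0 0 -2 0.8"}}

```text
time_s: 34.25
eef_pos: [0.6111, 0.1784, 0.0845]
tcp_rot: [-179.7, 0.0, 90.0]
contact_force: [0.2, 0.4, -0.3]
finger_gap: 0.0749
gripper_force: 0.0
```

Emit:
{"method": "step_arm", "body": {"rows": "0 0 0 0 0 -3 0.9; 0 0 0 -2 -1 -7 0.9; 0 0 0 -5 -3 -10 0.9; 0 0 0 -9 -6 -10 0.9; 0 0 0 -13 -9 -10 0.9"}}

```text
time_s: 34.75
eef_pos: [0.5234, 0.0478, 0.1884]
tcp_rot: [179.8, -0.0, 90.1]
contact_force: [0.1, -0.9, -0.2]
finger_gap: 0.0845
gripper_force: 0.0
```

Emit:
{"method": "step_arm", "body": {"rows": "0 0 0 -3 -1.5 0 0.9; 0 0 0 -5 -3 0 0.9; 0 0 0 -5 -5 0 0.9; 0 0 0 -5 -7 0 0.9; 0 0 0 -5 -8.2 0 0.9"}}

```text
time_s: 35.25
eef_pos: [0.44, -0.0014, 0.1871]
tcp_rot: [180.0, -0.0, 90.0]
contact_force: [-0.0, -0.1, -0.1]
finger_gap: 0.0843
gripper_force: 0.0
```

Run:
```python
from loc import *
p,d=cap("top"); p2,d2=cap("side");ends("side",p2,d2);ends("top",p,d)
for n,dd in(("top",d),("side",d2)):
  for yy in(.272,.177):
    X=cloud(n,dd);x,y,z=X[...,0],X[...,1],X[...,2];m=(abs(x-.6135)<.03)&(abs(y-yy)<.03)&(z>.062)&(z<.09)
    Q=X[m];print(n,"seat",len(Q),np.percentile(Q[:,2],[5,50,95]).round(4),cv2.minAreaRect(Q[:,:2].astype(np.float32))) if len(Q)>9 else 0
print(sense()["eef_pos"],sense()["tcp_rot"])
chain((.4395,-.0025,.08,90),(.4395,-.0025,.01,90))
A=cv2.resize(p2[90:290,180:350,::-1],None,fx=3,fy=3,interpolation=cv2.INTER_CUBIC);cv2.imwrite("pics/c3.png",A)
```

```text
side [ 72. 228.] 361 top z 0.0203 ((0.021695025265216827, -0.048463113605976105), (0.1708005666732788, 0.09344766288995743), 39.115318298339844)
side [235. 214.] 192 top z 0.0162 ((0.4711720943450928, -0.00704130157828331), (0.056071553379297256, 0.05877586454153061), 0.31207746267318726)
side [290. 219.] 77 top z 0.0131 ((0.6286661028862, -0.025844087824225426), (0.13141344487667084, 0.0069147078320384026), 2.558844566345215)
side [292. 248.] 604 top z 0.0145 ((0.6249936819076538, -0.12165315449237823), (0.16577517986297607, 0.11874720454216003), 88.18352508544922)
side [298. 279.] 106 top z 0.0121 ((0.6352589726448059, -0.2296929657459259), (0.14367055892944336, 0.005363162141293287), 2.403667688369751)
top [293. 159.] 192 top z 0.0204 ((0.6454024314880371, -0.0945151299238205), (0.08947663754224777, 0.07506714761257172), 89.53128814697266)
top [319. 160.] 171 top z 0.0214 ((0.6318840980529785, -0.17317000031471252), (0.06263748556375504, 0.0754857286810875), 88.49832153320312)
top [288. 345.] 313 top z 0.0128 ((0.05791659280657768, -0.06509999930858612), (0.1060512438416481, 0.037660300731658936), 48.35629653930664)
top seat 292 [0.0647 0.0704 0.075 ] ((0.614823579788208, 0.2718108892440796), (0.05537557601928711, 0.05742150545120239), 89.07704162597656)
top seat 290 [0.0665 0.0709 0.075 ] ((0.6139928102493286, 0.17944449186325073), (0.0570845901966095, 0.05134580284357071), 1.7139670848846436)
side seat 197 [0.065  0.0716 0.0756] ((0.6129395961761475, 0.27019086480140686), (0.058161139488220215, 0.056261468678712845), 0.2701682448387146)
side seat 232 [0.065  0.0718 0.0752] ((0.6125609874725342, 0.17621630430221558), (0.05896205082535744, 0.05712772533297539), 87.77621459960938)
[ 0.44016737 -0.00126099  0.18726507] [ 1.79981703e+02 -1.19848889e-02  9.00029242e+01]
turn [ 0. -0.  0.] shift [-0.13 -0.07 10.73]
turn [0. 0. 0.] shift [ 0. -0.  7.]
```

View pics/c3.png

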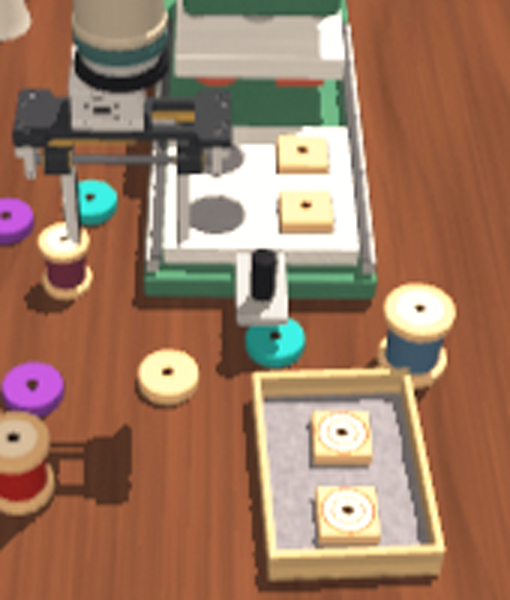

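Both squares are seated (tops at 71–72 mm). The round blank was knocked and now lies at crop (168,377), about (0.471,-0.005), so I follow it there.

Emit:
{"method": "step_arm", "body": {"rows": "0 0 0 -0.2 1.5 2 0.9; 0 0 0 -0.4 3.1 6 0.9; 0 0 0 -0.4 3.1 10 0.9; 0 0 0 -0.4 3.1 13 0.9; 0 0 0 -0.4 3.1 13 0.9"}}

```text
time_s: 35.85
eef_pos: [0.4701, -0.0049, 0.0535]
tcp_rot: [-179.6, -0.1, 90.0]
contact_force: [-0.3, 1.3, 0.7]
finger_gap: 0.0847
gripper_force: 0.0
```

Emit:
{"method": "step_arm", "body": {"rows": "0 0 0 0 0 0 0.9; 0 0 0 0 0 2 0.9; 0 0 0 0 0 4 0.9; 0 0 0 0 0 4.7 0.9; 0 0 0 0 0 4.7 0.9"}}

```text
time_s: 36.35
eef_pos: [0.4732, -0.0057, 0.0106]
tcp_rot: [179.9, 0.0, 90.0]
contact_force: [-1.1, 0.7, 1.1]
finger_gap: 0.0845
gripper_force: 0.0
```

Emit:
{"method": "step_arm", "body": {"rows": "0 0 0 0 0 0 0.4; 0 0 0 0 0 0 0.4; 0 0 0 0 0 0 0.4; 0 0 0 0 0 0 0.4; 0 0 0 0 0 0 0.4"}}

```text
time_s: 36.85
eef_pos: [0.4728, -0.0057, 0.0106]
tcp_rot: [179.9, 0.0, 90.0]
contact_force: [-1.1, 0.8, 5.1]
finger_gap: 0.0582
gripper_force: 30.0
```

Run:
```python
from h import *
s=sense();print(s["eef_pos"],s["finger_gap"],s["gripper_force"])
p,d=cap("side");A=cv2.resize(p[180:260,180:310,::-1],None,fx=4,fy=4,interpolation=cv2.INTER_CUBIC);cv2.imwrite("pics/r1.png",A)
```

```text
[ 0.47281688 -0.00570496  0.01062547] 0.058168105543413284 30.00225900672376
```

View pics/r1.png

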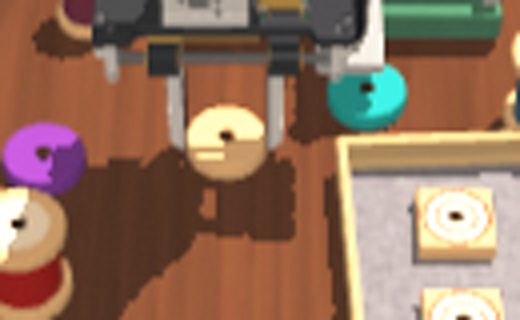

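The round blank is gripped centrally at crop (226,137), with a gap of 58 mm. I carry it to the near round cavity.

Emit:
{"method": "step_arm", "body": {"rows": "0 0 0 0 0 -2 0.4; 0 0 0 0 0 -6 0.4; 0 0 0 0 0 -10 0.4; 0 0 0 0 0 -14 0.4; 0 0 0 0 0 -15 0.4"}}

```text
time_s: 37.4
eef_pos: [0.475, -0.006, 0.1641]
tcp_rot: [179.5, 0.1, 90.0]
contact_force: [0.3, -0.3, -1.1]
finger_gap: 0.058
gripper_force: 30.0
```

Emit:
{"method": "step_arm", "body": {"rows": "0 0 0 2.5 0.6 0 0.4; 0 0 0 7 1.8 0 0.4; 0 0 0 11.5 3 0 0.4; 0 0 0 15.5 4 0 0.4; 0 0 0 18.3 4.6 0 0.4"}}

```text
time_s: 37.9
eef_pos: [0.5181, 0.1798, 0.1585]
tcp_rot: [-179.9, -0.0, 90.1]
contact_force: [0.9, -0.9, -0.4]
finger_gap: 0.0583
gripper_force: 30.0
```

Emit:
{"method": "step_arm", "body": {"rows": "0 0 0 0 0 1 0.4; 0 0 0 0 0 3 0.4; 0 0 0 0 0 5.5 0.4; 0 0 0 0 0 7.5 0.4; 0 0 0 0 0 7.5 0.4"}}

```text
time_s: 38.4
eef_pos: [0.5147, 0.1756, 0.081]
tcp_rot: [-179.5, 0.1, 90.0]
contact_force: [-0.5, -0.8, 0.5]
finger_gap: 0.0583
gripper_force: 30.0
```

Emit:
{"method": "step_arm", "body": {"rows": "0 0 0 0 0 0 0.4; 0 0 0 0 0 0 0.4; 0 0 0 0 0 0 0.4; 0 0 0 0 0 0 0.4; 0 0 0 0 0 0 0.4"}}

```text
time_s: 38.9
eef_pos: [0.5187, 0.1774, 0.0856]
tcp_rot: [179.9, -0.0, 90.0]
contact_force: [-0.4, -0.7, -0.6]
finger_gap: 0.0582
gripper_force: 30.0
```

Emit:
{"method": "step_arm", "body": {"rows": "0 0 0 0 0 0.5 0.4; 0 0 0 0 0 1 0.4; 0 0 0 0 0 1.5 0.4; 0 0 0 0 0 1.9 0.4; 0 0 0 0 0 1.9 0.4"}}

```text
time_s: 39.4
eef_pos: [0.5179, 0.1773, 0.0656]
tcp_rot: [-179.9, 0.0, 90.0]
contact_force: [0.5, -0.3, -0.1]
finger_gap: 0.0581
gripper_force: 30.0
```

Emit:
{"method": "step_arm", "body": {"rows": "0 0 0 0 0 0 0.4; 0 0 0 0 0 0 0.65; 0 0 0 0 0 0 0.85; 0 0 0 0 0 0 0.85; 0 0 0 0 0 -2 0.85"}}

```text
time_s: 39.9
eef_pos: [0.5162, 0.1769, 0.084]
tcp_rot: [-179.7, 0.1, 90.0]
contact_force: [-0.4, -0.3, -0.2]
finger_gap: 0.0793
gripper_force: 0.0
```

Emit:
{"method": "step_arm", "body": {"rows": "0 0 0 0 0 -3 0.9; 0 0 0 -2 0 -7 0.9; 0 0 0 -5 0 -10 0.9; 0 0 0 -9 0 -10 0.9; 0 0 0 -12.4 4.5 -10 0.7"}}

```text
time_s: 40.4
eef_pos: [0.5541, 0.0563, 0.1875]
tcp_rot: [-179.9, 0.0, 90.1]
contact_force: [1.2, 0.8, 0.3]
finger_gap: 0.08
gripper_force: 0.0
```

Run:
```python
from loc import *
p2,d2=cap("side");p,d=cap("top")
for n,dd in(("top",d),("side",d2)):
  for xx,yy in((.6135,.272),(.6135,.177),(.5185,.177)):
    X=cloud(n,dd);x,y,z=X[...,0],X[...,1],X[...,2];m=(abs(x-xx)<.035)&(abs(y-yy)<.035)&(z>.062)&(z<.09)
    Q=X[m];print(n,"seat",len(Q),np.percentile(Q[:,2],[5,50,95]).round(4),cv2.minAreaRect(Q[:,:2].astype(np.float32))) if len(Q)>9 else 0
m=(abs(cloud("side",d2)-[.566,.05,.112])<[.03,.03,.01]).all(-1);Q=cloud("side",d2)[m];print("knob",len(Q),Q.min(0),Q.max(0))
print(sense()["eef_pos"],sense()["tcp_rot"])
chain((.566,.0525,.079,90))
A=cv2.resize(p2[90:290,180:350,::-1],None,fx=3,fy=3,interpolation=cv2.INTER_CUBIC);cv2.imwrite("pics/c4.png",A)
```

```text
top seat 317 [0.0627 0.0708 0.0758] ((0.6138704419136047, 0.2721906900405884), (0.06494824588298798, 0.06958998739719391), 0.4442715048789978)
top seat 146 [0.0625 0.0696 0.0753] ((0.6136597394943237, 0.1768156886100769), (0.0695379227399826, 0.0651201605796814), 89.89669036865234)
top seat 107 [0.0623 0.0695 0.0751] ((0.519313633441925, 0.17707642912864685), (0.06779932975769043, 0.06351153552532196), 86.79226684570312)
side seat 156 [0.0628 0.0713 0.0753] ((0.6137306690216064, 0.2663041651248932), (0.05985025316476822, 0.06680602580308914), 84.07929992675781)
side seat 232 [0.063  0.0715 0.0759] ((0.6136549711227417, 0.17848046123981476), (0.06889205425977707, 0.0654800683259964), 0.42278552055358887)
side seat 237 [0.0628 0.0716 0.0751] ((0.5183725357055664, 0.1783895045518875), (0.0684981420636177, 0.06837092339992523), 88.41938781738281)
knob 73 [0.55361523 0.03900647 0.10234359] [0.5772459  0.06709293 0.1203809 ]
[0.56243917 0.05342702 0.1862465 ] [1.79714388e+02 1.25814157e-01 8.97675554e+01]
turn [ 0.3  0.1 -0.2] shift [-0.07  0.3  10.73]
```

View pics/c4.png

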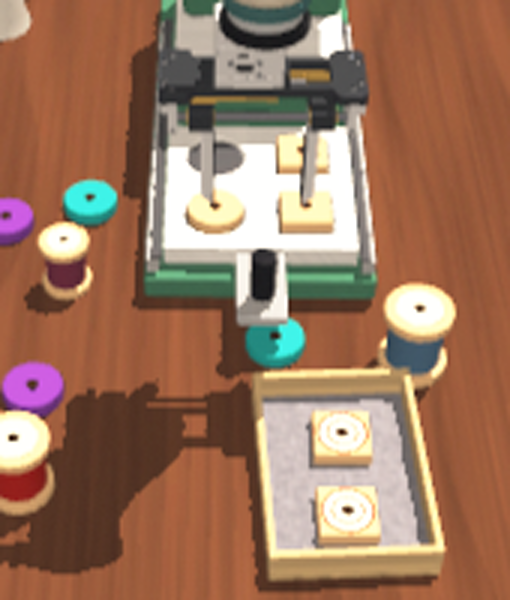

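All three blanks are seated (tops at 71.5 mm), at crop (215,212), (305,212) and (302,155). Now I grip the knob and push the shuttle home.

Emit:
{"method": "step_arm", "body": {"rows": "0 0 0 0 0.3 0 0.7; 0 0 0 0 0.3 3 0.7; 0 0 0 0 0.3 7 0.7; 0 0 0 0 0.3 10.6 0.7; 0 0 0 0 0.3 10.6 0.7"}}

```text
time_s: 41.0
eef_pos: [0.5561, 0.0585, 0.0755]
tcp_rot: [-179.3, -0.0, 90.1]
contact_force: [-0.6, 0.3, -0.2]
finger_gap: 0.0653
gripper_force: 0.0
```

Emit:
{"method": "step_arm", "body": {"rows": "0 0 0 0 0 0 0.1; 0 0 0 0 0 0 0.1; 0 0 0 0 0 0 0.1; 0 0 0 0 0 0 0.1; 0 0 0 0 0 0 0.1"}}

```text
time_s: 41.5
eef_pos: [0.5619, 0.0572, 0.081]
tcp_rot: [179.9, 0.0, 90.0]
contact_force: [1.1, -0.2, 1.2]
finger_gap: 0.0294
gripper_force: 4.0
```

Emit:
{"method": "step_arm", "body": {"rows": "0 0 0 0.4 0 0 0.1; 0 0 0 1 0 0 0.1; 0 0 0 1.8 0 0 0.1; 0 0 0 2.8 0 0 0.1; 0 0 0 3.8 0 0 0.1"}}

```text
time_s: 42.0
eef_pos: [0.5642, 0.0932, 0.081]
tcp_rot: [179.7, 0.2, 90.0]
contact_force: [4.4, -6.9, 0.1]
finger_gap: 0.0256
gripper_force: 30.0
```

Emit:
{"method": "step_arm", "body": {"rows": "0 0 0 1 0.1 0 0.1; 0 0 0 2.1 0.1 0 0.1; 0 0 0 3.2 0.1 0 0.1; 0 0 0 4.3 0.1 0 0.1; 0 0 0 5.4 0.1 0 0.1"}}

```text
time_s: 42.5
eef_pos: [0.565, 0.1474, 0.081]
tcp_rot: [179.7, 0.2, 90.0]
contact_force: [4.5, -6.2, 1.0]
finger_gap: 0.0253
gripper_force: 30.0
```

Emit:
{"method": "step_arm", "body": {"rows": "0 0 0 1.1 0 0 0.1; 0 0 0 2.2 0 0 0.1; 0 0 0 3.3 0 0 0.1; 0 0 0 4.4 0 0 0.1; 0 0 0 5.5 0 0 0.1"}}

```text
time_s: 43.0
eef_pos: [0.5658, 0.2024, 0.081]
tcp_rot: [179.6, 0.2, 90.0]
contact_force: [7.2, -6.6, 0.3]
finger_gap: 0.0256
gripper_force: 30.0
```

Emit:
{"method": "step_arm", "body": {"rows": "0 0 0 1.1 0 0 0.1; 0 0 0 2.2 0 0 0.1; 0 0 0 3.3 0 0 0.1; 0 0 0 4.4 0 0 0.1; 0 0 0 5.5 0 0 0.1"}}

```text
time_s: 43.5
eef_pos: [0.5667, 0.2574, 0.0811]
tcp_rot: [179.5, 0.2, 90.0]
contact_force: [8.2, -7.0, 0.4]
finger_gap: 0.0256
gripper_force: 30.0
```

Emit:
{"method": "step_arm", "body": {"rows": "0 0 0 0.5 0 0 0.1; 0 0 0 0.9 0 0 0.1; 0 0 0 1.3 0 0 0.1; 0 0 0 1.6 0 0 0.1; 0 0 0 1.8 0 0 0.1"}}

```text
time_s: 44.0
eef_pos: [0.5669, 0.2756, 0.081]
tcp_rot: [179.5, 0.2, 90.0]
contact_force: [8.2, -4.6, 0.3]
finger_gap: 0.0256
gripper_force: 30.0
```

Emit:
{"method": "step_arm", "body": {"rows": "0 0 0 0.15 -0.1 0 0.1; 0 0 0 0.3 -0.1 0 0.1; 0 0 0 0.4 -0.1 0 0.1; 0 0 0 0.5 -0.1 0 0.1; 0 0 0 0.5 -0.1 0 0.1"}}

```text
time_s: 44.5
eef_pos: [0.567, 0.2778, 0.081]
tcp_rot: [179.4, 0.4, 90.1]
contact_force: [10.3, -11.2, 0.2]
finger_gap: 0.0258
gripper_force: 30.0
```

Emit:
{"method": "step_arm", "body": {"rows": "0 0 0 0.1 0 0 0.1; 0 0 0 0.2 0 0 0.1; 0 0 0 0.3 0 0 0.1; 0 0 0 0.3 0 0 0.1; 0 0 0 0.3 0 0 0.1"}}

```text
time_s: 45.0
eef_pos: [0.567, 0.2779, 0.081]
tcp_rot: [179.4, 0.7, 90.1]
contact_force: [11.0, -16.1, 1.2]
finger_gap: 0.0258
gripper_force: 30.0
```

The force rises without any motion, so the shuttle is home. I release it and retreat.

Emit:
{"method": "step_arm", "body": {"rows": "0 0 0 -0.2 0 0 0.1; 0 0 0 -0.2 0 0 0.3; 0 0 0 -0.2 0 0 0.6; 0 0 0 -0.4 0 0 0.6; 0 0 0 -0.5 0 0 0.6"}}

```text
time_s: 45.5
eef_pos: [0.5605, 0.2802, 0.0798]
tcp_rot: [-179.9, 0.0, 90.0]
contact_force: [-0.5, -0.3, -0.1]
finger_gap: 0.0488
gripper_force: 0.0
```

Emit:
{"method": "step_arm", "body": {"rows": "0 0 0 0 0 -3 0.6; 0 0 0 0 0 -7 0.6; 0 0 0 0 0 -11 0.6; 0 0 0 -4 0 -14 0.6; 0 0 0 -8 0 -16 0.6"}}

```text
time_s: 46.0
eef_pos: [0.5614, 0.2008, 0.2425]
tcp_rot: [179.8, -0.1, 90.2]
contact_force: [0.7, -0.8, -0.7]
finger_gap: 0.0564
gripper_force: 0.0
```

Emit:
{"method": "step_arm", "body": {"rows": "0 0 0 -4.5 -2 0 0.6; 0 0 0 -9 -4 0 0.6; 0 0 0 -13.5 -6 0 0.6; 0 0 0 -18 -8 0 0.6; 0 0 0 -22 -10 0 0.6"}}

```text
time_s: 46.5
eef_pos: [0.4596, -0.021, 0.2399]
tcp_rot: [-180.0, 0.0, 90.0]
contact_force: [1.1, -0.8, -0.6]
finger_gap: 0.0562
gripper_force: 0.0
```

Emit:
{"method": "step_arm", "body": {"rows": "0 0 0 -4.5 -2 0 0.6; 0 0 0 -9 -4 0 0.6; 0 0 0 -13.5 -6 0 0.6; 0 0 0 -18 -8 0 0.6; 0 0 0 -22 -10 0 0.6"}}

```text
time_s: 47.0
eef_pos: [0.36, -0.2409, 0.2401]
tcp_rot: [180.0, 0.0, 90.0]
contact_force: [0.4, -0.2, 0.4]
finger_gap: 0.0566
gripper_force: 0.0
```

Run:
```python
from loc import *
p,d=cap("side");p2,d2=cap("top")
f=np.load("side0.npz")
for nm,c,dd in(("start","side",f["d"]),("now","side",d),("start","top",np.load("top0.npz")["d"]),("now","top",d2)):
    X=cloud(c,dd);m=(abs(X-[.566,.272,.112])<[.03,.03,.01]).all(-1);Q=X[m];print(nm,c,"knob",len(Q),Q.min(0),Q.max(0),np.median(Q,0))
cv2.imwrite("pics/fin.png",np.hstack([p[40:384,150:400,::-1],p2[40:384,20:460,::-1]]))
```

```text
start side knob 58 [0.55689913 0.26049145 0.10273871] [0.57970983 0.28735708 0.12091827] [0.56684584 0.26859361 0.11401948]
now side knob 56 [0.55676115 0.25795315 0.1027978 ] [0.57977229 0.28569208 0.12042402] [0.56793815 0.26767544 0.11433892]
start top knob 64 [0.55431621 0.26311103 0.10203103] [0.57703204 0.288386   0.12098093] [0.56423632 0.27499471 0.11551912]
now top knob 62 [0.55419914 0.26284689 0.10292584] [0.57695777 0.28834784 0.12071696] [0.56438182 0.27476262 0.11504556]
```

View pics/fin.png

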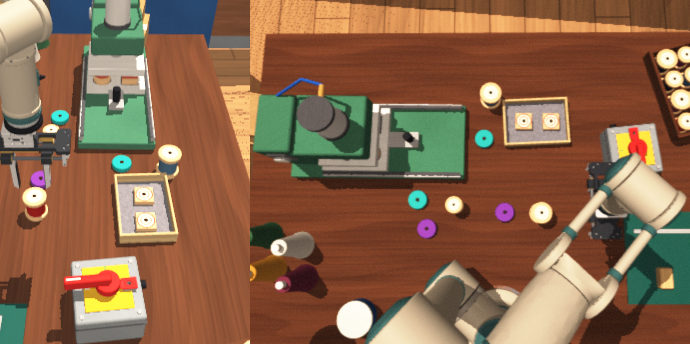

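The knob is back at its starting place to within a millimetre. The isolator is off, both marked ends are in the crate, the bench is clear of blanks, and the three spools stand where they were.

```bash
python3 -c "
from cell import order
print(order.sign_off())"
```

```text
the job is handed in; nothing more can be done
None
```

The job is done and handed in: the isolator is at its off stop, both red-printed ends are in the crate, all three plain blanks are seated in cavities of their own outline, the shuttle is fully home, and the three spools were left standing.

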